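# Roll the gift tube label-up and start the sealer

### The arm

A 7-joint arm with a two-finger parallel gripper is mounted at the origin on the work surface. World frame = base frame: x ahead of the robot, y to its left, z up, the work surface at z = 0. Lengths are in m, angles in rad, forces in N, time in s.
With the tool pointing down it reaches from about 0.4 to 0.9 m from the base axis. Payload 5.5 kg.
Tool frame: the origin (TCP) lies at the very end of the fingers, on their centre line; the grasp point (between the pads) lies 19 mm behind it; y points along the fingers, x is the direction in which the jaws open and shut, and the axes are right-handed (so a half turn about y gives the same grasp; the last joint's range is limited). The gripper opens to 85 mm and grips with 20 to 120 N. Pads are 22 mm wide; open, the fingers measure 114 mm over their backs; the gripper's body (76 mm by 85 mm) begins 54 mm behind the grasp point. The pads swing forward as they close: fully open they stand 13 mm farther back than shut.
Start: joints at [-0.903, 0.501, -0.427, 1.55, 0.221, 1.138, -0.21], TCP at [0.256, 0.597, 0.231] pointing down, gripper open.
Joint ranges: [-2.88, 2.88], [-0.31, 2.03], [-1.54, 1.56], [0.2, 2.42], [-1.41, 4.55], [0.19, 2.02], [-2.57, 2.57]. Speed limits (rad/s): [2.57, 2.57, 3.14, 3.14, 3.14, 3.14, 3.14].

### API

Orientations are given as a unit quaternion [w, x, y, z].
In Python, from cell import observe, viewer, ticket gives the robot as it stands.
- The arm moves only by the tool arm_command, never from a script. Its argument "motion" is a list of rows, each a list of 3 entries, a list of its own where there are three numbers: the opening, from 0 (shut) to 1 (fully open), then the shift along the tool's x, y, z in cm, then the turn, a rotation vector about the tool's x, y, z in degrees. A call has 1 to 10 rows; each row is the pose to reach, as a shift and turn from the pose measured when the call began, along the tool's axes at that moment; what a row does not reach only later rows make up. A row lasts 1/12 s, in which the tool goes at most 41.7 mm and 7.16 degrees, less where a joint would pass 70% of its speed; a pose out of reach is approached as far as the arm can. A call with a gripper value outside its range is refused whole. The fingers move at their own pace and stop on an object; "squeeze" is the grip in N (left out, the last holds). Time passes only in rows, so rows that repeat a pose let the fingers close. It gives the time, the measured TCP pose, the force and the opening at its end, in the units of the state.
- observe(): the state, without advancing time (a new reading comes with each control period).
- viewer.snapshot(name): name is "scene" or "top"; returns a dict with "frame" (420x560x3 uint8, red, green, blue), "K" (3x3 intrinsics, pixels), "rvec" (rotation vector, rad) and "tvec" (3), from world to camera coordinates, as OpenCV has them. Camera axes: x right, y down, z forward; pixel columns grow to the right and rows downward; lengths in m; the calibration is good to about 2 mm. A picture is of the moment at which its call begins. There is no depth.
- ticket.hand_in(): hands the job in, once; it reports no verdict.
The state is a dict: "time_s": time; "qpos": joint angles; "joint_vel": joint speeds; "tau": joint torques, N m; "position": TCP position; "ee_rot": TCP orientation; "force": force on the tool from outside, world axes, zero at the start; "torque": the same for the moment, N m; "gripper_width": finger opening in m.
Only numpy, scipy, OpenCV 4.12 (cv2) and the standard library are available. Lean on these libraries where they do the work, as an engineer would, in place of code of your own. Each camera call takes 0.05 s, during which the arm holds its last target.

### The job

Without lifting it, roll the gift tube on the black mat until its paper label faces straight up and let it lie still there. Then start the sealing machine: press the small round button on its sloped panel fully down and let it come up, then the large round button in the same way. Do not press the square button, and leave everything else where it stands.

Things in the scene. Friction and masses are not known exactly. Their poses are not given: they have to be found in the camera images.
- tube: round cardboard gift tube with aluminium rims, lying on the mat, 56 mm diameter, 170 mm long. Origin at its centre, on its axis (28 mm above what it lies on). Its x axis runs along the tube; its z axis points out through the middle of its only paper label (85 mm long, 40 mm round the tube, two grey discs): z straight up is label straight up
- mat: flat black rubber packing mat fixed to the table, 320 x 320 mm, 3 mm thick; origin at the centre of its underside, x and y along its edges
- machine: grey sealing machine, fixed, 320 mm wide along y, 135 mm high; origin on the table. On its -x side a sloped panel, facing 35 degrees from vertical towards -x, holds three buttons in a row along y, 90 mm apart, in any order. Above: a film roll, radius 50 mm, 230 mm long along y, axis at x = 22 mm, z = 205 mm, on brackets at y = +-135 mm up to z = 225 mm
- small_button_top (a point): centre of the top of the small round button (20 mm diameter) on the sloped panel; z points out of the button, 35 degrees from vertical; it is pressed along -z
- large_button_top (a point): centre of the top of the large round button (40 mm diameter), as the small one
- square_top (a point): centre of the top of the square button (34 mm wide), which must be left alone; z points out of it
- small_button (a joint): travel of the small round button in m: 0 released, 0.006 fully down (4 N)
- large_button (a joint): travel of the large round button in m: 0 released, 0.006 fully down (4 N)
- square_button (a joint): travel of the square button in m: 0 released, 0.006 fully down
- tealight_a: loose tealight, aluminium cup with white wax, 38 mm diameter, 15 mm high; origin at the centre of its underside
- tealight_b: second loose tealight, as the first
- tape_roll: roll of packing tape lying flat, 96 mm diameter, 48 mm high, open 76 mm hole; origin at the centre of its underside
- jar: glass jar with lid, 68 mm diameter, 100 mm high, upright; origin at the centre of its underside
- tape_dispenser: hand tape dispenser, 150 x 60 mm, 111 mm high; origin at the centre of its underside
- brush: dusting brush lying on the table; origin near its middle on the underside
Things that resemble listed ones, but are neither listed nor needed, are in the scene too. What is meant by the tube is not green, and is the larger of those in its own colour.

How it is judged:
By the outcome, as a careful person would: the job done as asked, in the order asked, and still so for the second after the job is handed in, with the robot touching nothing.
It also fails if it takes over 54 s, if anything falls off the work surface, if the arm or the gripper's body presses on something with over 40 N, if the wrist force passes 120 N, or if a joint passes its speed limit or range.

## Working session

There is one attempt and no reset: what is moved stays moved. The work goes in short steps, Python scripts to look and compute and a tool call to move; the robot and the scene stay as the last step left them, time stands still between calls to the robot, and variables do not carry over. Pictures are saved under pics/ and viewed, and the job is handed in when it is done.

Besides the shell and the picture viewer there is one more tool, called after "Emit:" as name(argument=value, ...) on one line, values as JSON. arm_command: Moves the arm, as the interface text tells. Its arguments: {"type":"object","properties":{"motion":{"type":"array","items":{"type":"array"}},"squeeze":{"type":"number"}},"required":["motion"]}

```bash
mkdir -p pics; ls; python3 - <<'E'
from cell import observe, viewer
import cv2
s=observe(); print({k:(v if not hasattr(v,'round') else v) for k,v in s.items()})
for n in("scene","top"):
    d=viewer.snapshot(n); cv2.imwrite(f"pics/{n}0.png",cv2.resize(d["frame"][:,:,::-1],(800,600),interpolation=cv2.INTER_CUBIC)); print(d["K"],d["rvec"],d["tvec"])
E
```

```text
pics
{'time_s': 0.0, 'qpos': array([-0.90281595,  0.50184086, -0.42675573,  1.551445  ,  0.22084005,
        1.13826774, -0.21034038]), 'joint_vel': array([-9.55363170e-04,  6.47571747e-04, -1.21366493e-03, -4.72928109e-05,
        2.31586925e-04, -1.30346219e-03, -1.35764280e-03]), 'tau': array([ 4.32837387e-04, -5.69518805e+01, -5.81608370e+00, -2.80940312e+01,
        1.06457155e-02,  1.18366163e-02, -4.76911310e-06]), 'position': array([0.25578553, 0.59682057, 0.23026266]), 'ee_rot': array([-0.58993578,  0.59066423,  0.38872356, -0.38985322]), 'force': array([-0.7373783 ,  0.00787551,  0.45318666]), 'torque': array([ 0.04456034, -0.0068918 , -0.04742247]), 'gripper_width': 0.08536177047783522}
[[472.59909612   0.         278.57480898]
 [  0.         472.59909612 204.99092487]
 [  0.           0.           1.        ]] [ 2.2449902   0.88202242 -0.3530718 ] [-0.34141851 -0.19478731  1.41126952]
[[424.76148301   0.         279.29932725]
 [  0.         424.76148301 215.71027894]
 [  0.           0.           1.        ]] [ 2.16512131 -2.09902339  0.22864793] [-0.06297447  0.50745393  0.92549868]
```

View pics/scene0.png

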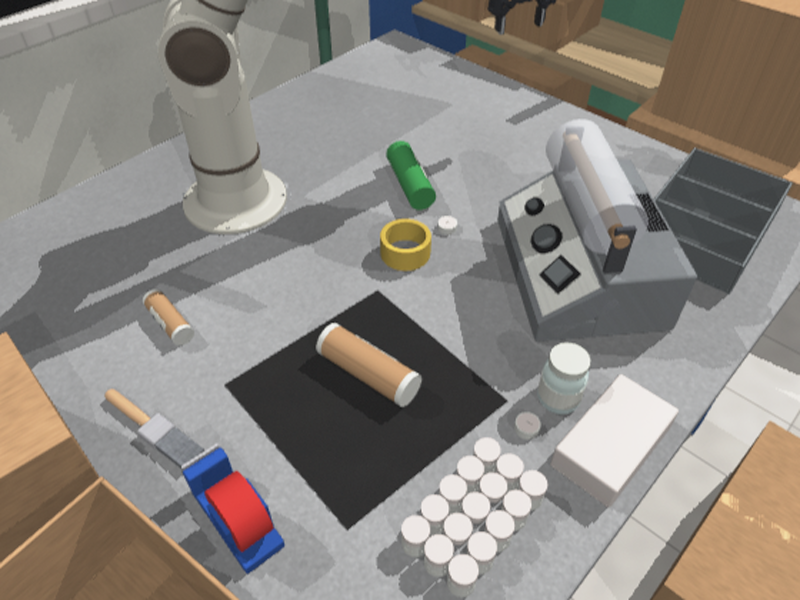

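View pics/top0.png

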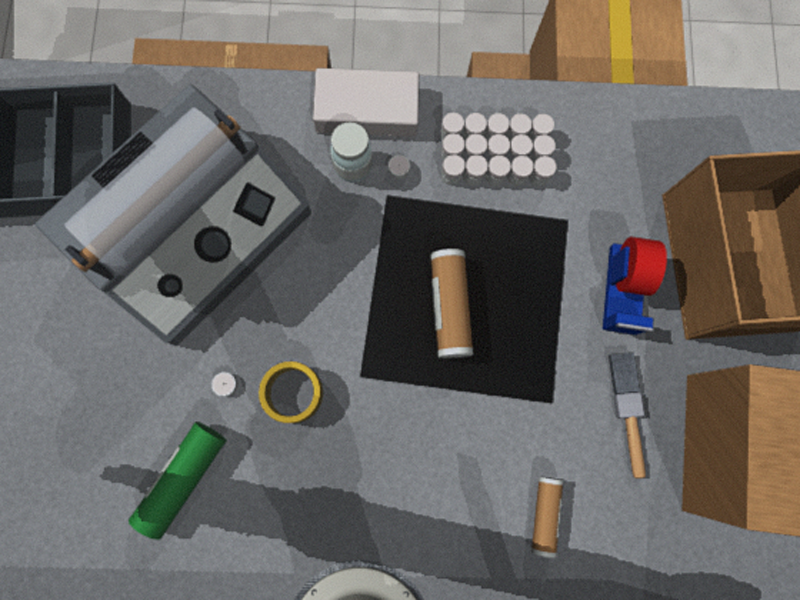

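```bash
cat > h.py <<'E'
import numpy as np, cv2
from scipy.spatial.transform import Rotation as R
from cell import observe, viewer
def snap(n):
    d=viewer.snapshot(n); d["R"]=cv2.Rodrigues(np.array(d["rvec"],float))[0]; d["t"]=np.array(d["tvec"],float).ravel(); return d
def proj(d,P): return cv2.projectPoints(np.atleast_2d(np.array(P,float)),np.array(d["rvec"],float),d["t"],d["K"],None)[0][:,0]
def ray(d,uv):
    uv=np.atleast_2d(np.array(uv,float)); r=np.c_[uv,np.ones(len(uv))]@np.linalg.inv(d["K"]).T
    return -d["R"].T@d["t"], r@d["R"]
def plane(d,uv,z):
    c,r=ray(d,uv); return c+r*((z-c[2])/r[:,2])[:,None]
def tri(ds,uvs):
    A=np.zeros((3,3));b=np.zeros(3)
    L=[]
    for d,u in zip(ds,uvs):
        c,r=ray(d,u); r=r[0]/np.linalg.norm(r[0]); M=np.eye(3)-np.outer(r,r); A+=M;b+=M@c; L.append((c,M))
    p=np.linalg.solve(A,b); return p,[np.linalg.norm(M@(p-c)) for c,M in L]
def save(d,name,box=None,w=800):
    f=d["frame"][:,:,::-1]
    if box: f=f[box[1]:box[3],box[0]:box[2]]
    s=min(800/f.shape[1],600/f.shape[0]); cv2.imwrite(f"pics/{name}.png",cv2.resize(f,None,fx=s,fy=s,interpolation=cv2.INTER_CUBIC))
def tcp():
    s=observe(); q=s["ee_rot"]; return np.array(s["position"]), R.from_quat([q[1],q[2],q[3],q[0]]), s
E
python3 - <<'E'
from h import *
p,r,s=tcp(); print(r.as_matrix().round(3))
for n in("scene","top"):
    d=snap(n); np.savez(f"{n}0.npz",frame=d["frame"],K=d["K"],rvec=d["rvec"],tvec=d["tvec"]); print(n,-d["R"].T@d["t"],proj(d,[p,[0,0,0],[.5,0,0],[0,.5,0]])*800/560)
    k=.7
    print("mat",plane(d,np.array([[378,292],[505,402],[348,527],[226,385]] if n=="scene" else [[388,197],[567,220],[552,402],[361,377]])*k,.003))
d=snap("top"); save(d,"tubetop",(290,160,350,260)); save(d,"machtop",(20,50,230,250))
d=snap("scene"); save(d,"tubescene",(200,210,320,300));save(d,"machscene",(330,80,510,250))
E
```

```text
[[ 0.394 -0.001 -0.919]
 [ 0.919 -0.002  0.394]
 [-0.002 -1.     0.   ]]
scene [ 1.00835242 -0.58181927  0.88932677] [[517.4445517   34.8391087 ]
 [234.63176172 199.65927648]
 [412.15873792 322.66023529]
 [397.58410047 105.85656692]]
mat [[ 0.40707824  0.01048039  0.003     ]
 [ 0.71885045 -0.0250918   0.003     ]
 [ 0.68449567 -0.33464814  0.003     ]
 [ 0.3716854  -0.30306719  0.003     ]]
top [ 0.32480897 -0.02698805  1.00587964] [[-134.10112059  467.69189435]
 [ 357.70990229  640.86911348]
 [ 370.00133672  318.08386282]
 [  25.95134665  633.7119493 ]]
mat [[ 0.71471092 -0.02339389  0.003     ]
 [ 0.68449168 -0.33687769  0.003     ]
 [ 0.36929066 -0.30443985  0.003     ]
 [ 0.40068665  0.01101901  0.003     ]]
```

View crops.

View pics/tubetop.png

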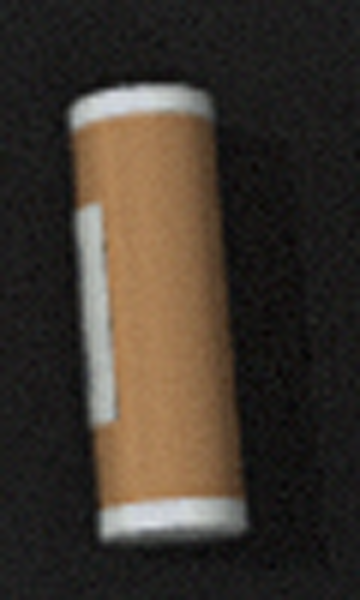

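View pics/tubescene.png

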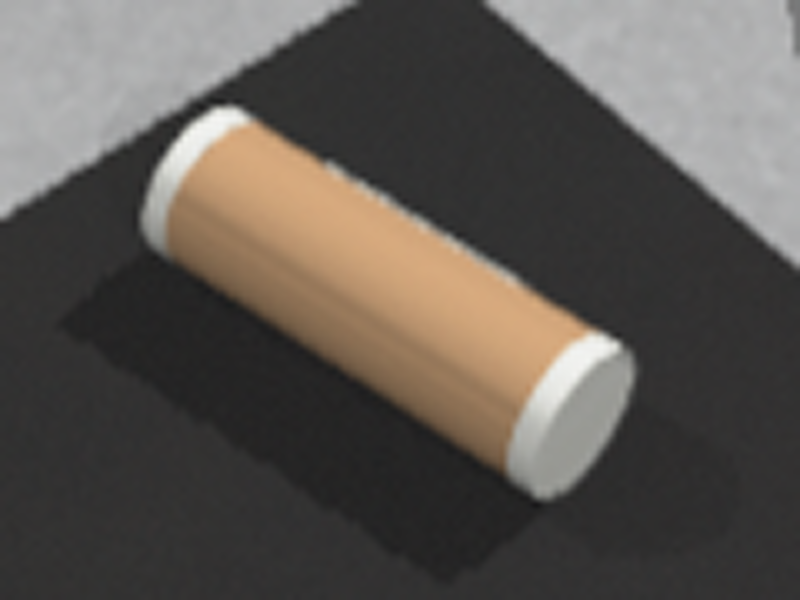

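View pics/machtop.png

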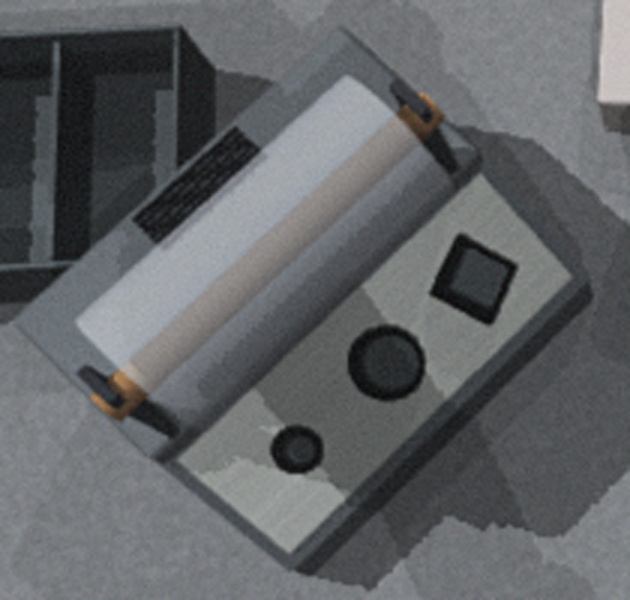

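View pics/machscene.png

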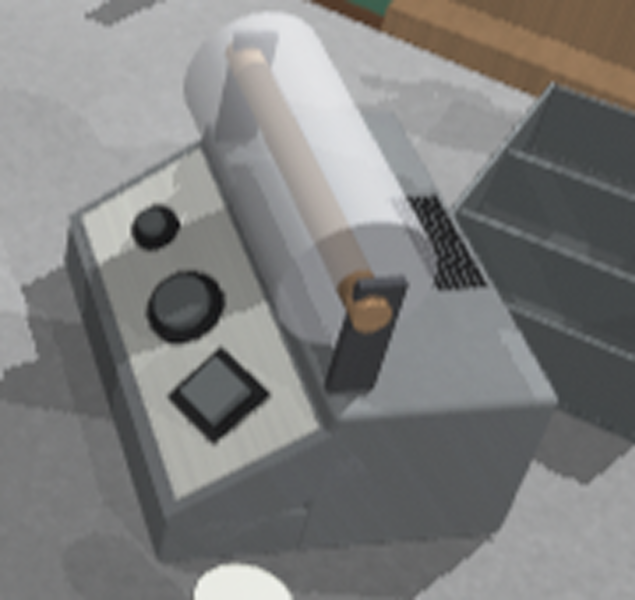

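```bash
cat >> h.py <<'E'
def load(n):
    z=np.load(n+".npz"); d={k:z[k] for k in z}; d["R"]=cv2.Rodrigues(d["rvec"])[0]; d["t"]=d["tvec"].ravel(); return d
E
python3 - <<'E'
from h import *
t,s=load("top0"),load("scene0")
save(t,"bt",(95,120,205,202)); save(s,"bs",(360,130,415,210))
for d,nm,box in((t,"top",(95,120,205,215)),(s,"scene",(358,130,420,215))):
    g=cv2.cvtColor(d["frame"],cv2.COLOR_RGB2GRAY); f=g[box[1]:box[3],box[0]:box[2]]
    for th in (45,60,75,90):
        m=(f<th).astype(np.uint8)
        c,_=cv2.findContours(m,cv2.RETR_EXTERNAL,cv2.CHAIN_APPROX_NONE)
        for k in c:
            a=cv2.contourArea(k)
            if 40<a<1500:
                (x,y),ax,an=cv2.fitEllipse(k); print(nm,th,a,round(x+box[0],1),round(y+box[1],1),np.round(ax,1))
E
```

```text
top 45 183.0 118.7 199.5 [14.9 15.8]
top 45 458.0 148.2 170.8 [23.7 24.7]
top 45 335.0 168.5 193.2 [  5.2 107.9]
top 45 458.0 177.5 142.9 [24.4 26.1]
top 60 198.0 118.7 199.5 [15.1 16.8]
top 60 482.5 148.3 170.8 [24.3 25.4]
top 60 605.0 166.6 193.5 [10.7 94.5]
top 60 95.0 120.1 160.6 [ 3.6 52.2]
top 60 478.0 177.4 142.8 [24.9 26.5]
top 75 210.0 118.8 199.4 [15.7 17.2]
top 75 499.0 148.3 170.7 [24.6 25.9]
top 75 1318.0 177.4 191.8 [36.7 84.7]
top 75 493.5 177.6 142.8 [25.2 27.2]
top 75 68.5 199.8 124.3 [ 8.9 16. ]
top 75 455.0 124.2 155.1 [  6.5 105.9]
top 90 247.5 119.7 196.7 [16.4 24.6]
top 90 533.0 148.1 171.0 [25.7 26.5]
top 90 507.0 177.5 142.8 [25.9 27.4]
top 90 85.5 199.9 124.6 [ 9.6 16.9]
top 90 1080.5 124.1 151.3 [ 15.1 108.1]
scene 45 97.5 390.8 190.8 [20.5 22.6]
scene 45 76.0 381.7 166.1 [17.5 19.8]
scene 60 118.5 390.8 190.7 [20.6 22.8]
scene 60 102.5 381.8 166.2 [17.3 19.8]
scene 60 56.5 373.8 144.5 [10.2 11.8]
scene 75 156.0 391.2 191.5 [20.3 22.4]
scene 75 145.0 363.3 194.5 [ 4.5 52.8]
scene 75 309.5 382.1 166.5 [18.1 21.9]
scene 75 102.0 373.7 144.3 [10.6 12.5]
scene 90 379.5 391.3 191.7 [21.6 24.5]
scene 90 50.0 415.2 182.1 [ 3.5 24.8]
scene 90 229.0 362.8 188.4 [ 7.5 53.1]
scene 90 323.0 382.0 166.5 [18.4 22.4]
scene 90 110.0 373.7 144.2 [10.9 13.1]
```

View pics/bt.png

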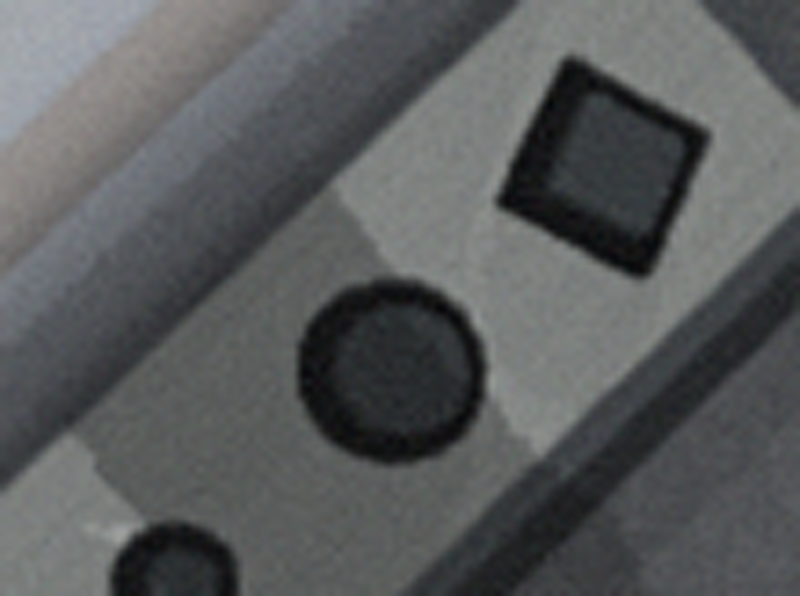

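View pics/bs.png

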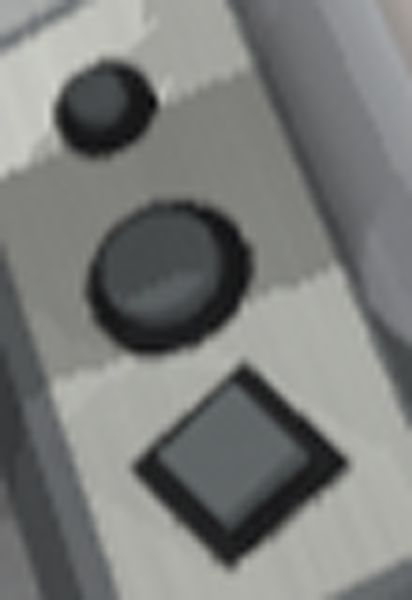

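```bash
python3 - <<'E'
from h import *
t,s=load("top0"),load("scene0")
save(t,"bt2",(105,185,135,212))
col={"small":((118.7,199.5),(373.7,144.2)),"large":((148.3,170.8),(382,166.5)),"sq":((177.5,142.8),(391.3,191.7)),
"sqtop":((180.5,142),(391.2,191.1)),"largetop":((150.3,170.6),(381.6,164.9))}
P={}
for k,(a,b) in col.items():
    P[k],e=tri([t,s],[a,b]); print(k,P[k].round(4),np.round(e,4))
v=P["sq"]-P["small"]; print(v,np.linalg.norm(v),np.degrees(np.arctan2(v[1],v[0])))
E
```

```text
small [0.5255 0.3061 0.0913] [0.0003 0.0003]
large [0.5925 0.2471 0.0919] [0. 0.]
sq [0.6602 0.1874 0.0918] [0.0002 0.0002]
sqtop [0.6611 0.1806 0.0986] [0.0015 0.0015]
largetop [0.5919 0.2415 0.0999] [0.0014 0.0014]
[ 0.13461393 -0.11866958  0.00050048] 0.1794536980976505 -41.39794875117461
```

View pics/bt2.png

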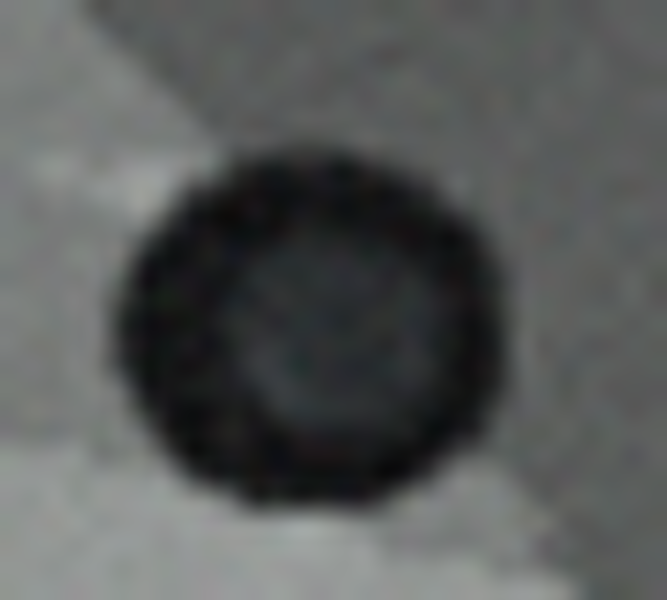

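```bash
python3 - <<'E'
from h import *
t,s=load("top0"),load("scene0")
a=plane(t,[[157.7,88.3],[62,180]],.205); b=plane(s,[[433.8,167.7]],.205); print(a,b)
mx=np.array([.661,.75,0]); my=np.array([-.75,.661,0]); n=np.array([-.379,-.43,.819])
S=np.array([.522,.302,.0987]);L=np.array([.589,.243,.0993])
for p in list(a)+list(b): print("roll rel small: mx",(p-S)@mx,"my",(p-S)@my)
# tube
for d,nm in((t,"top"),(s,"scene")):
    f=cv2.cvtColor(d["frame"],cv2.COLOR_RGB2HSV); m=cv2.inRange(f,(5,70,50),(25,255,255)); 
    c,_=cv2.findContours(m,cv2.RETR_EXTERNAL,cv2.CHAIN_APPROX_NONE)
    for k in c:
        if cv2.contourArea(k)>300: print(nm,cv2.contourArea(k),cv2.boundingRect(k),cv2.minAreaRect(k))
f=t["frame"]; 
for row in (200,205,215,225,230): print(row,[tuple(int(q) for q in f[row,c]) for c in range(298,334)])
E
```

```text
[[0.73299186 0.20927969 0.205     ]
 [0.53504215 0.3762796  0.205     ]] [[0.7355564  0.20226178 0.205     ]]
roll rel small: mx 0.06992538692468053 my -0.21953202621843923
roll rel small: mx 0.06433056307950187 my 0.0393172011455415
roll rel small: mx 0.06635711481666469 my -0.22609426532743357
top 712.0 (373, 337, 21, 50) ((382.7326965332031, 361.67327880859375), (17.114639282226562, 48.1598014831543), 5.710593223571777)
top 324.0 (438, 292, 14, 43) ((444.3599548339844, 313.01995849609375), (42.850677490234375, 8.9095458984375), 81.8698959350586)
top 8696.0 (477, 255, 83, 121) ((519.88427734375, 314.1253356933594), (82.6840591430664, 118.77041625976562), 2.12109637260437)
top 1468.0 (181, 253, 45, 43) ((203.0, 274.0), (42.0, 44.0), 90.0)
top 1292.5 (302, 179, 29, 66) ((315.2896728515625, 210.97589111328125), (64.44329071044922, 24.498416900634766), 85.2363510131836)
top 9996.0 (464, 105, 96, 133) ((514.28662109375, 171.30076599121094), (127.46112060546875, 96.915771484375), 86.69812774658203)
top 2264.0 (93, 27, 137, 23) ((161.12722778320312, 37.88274383544922), (136.294677734375, 
[... 2753 characters left out ...]
, 69), (129, 93, 66), (116, 89, 59), (98, 73, 48), (85, 63, 41), (73, 55, 37), (33, 25, 19), (14, 16, 14), (21, 19, 16), (20, 17, 18), (18, 16, 15)]
230 [(27, 26, 23), (27, 25, 28), (29, 30, 30), (27, 21, 24), (23, 21, 21), (28, 26, 25), (47, 47, 43), (106, 106, 99), (149, 140, 125), (150, 139, 123), (152, 131, 105), (154, 117, 87), (171, 127, 88), (174, 132, 88), (173, 130, 90), (166, 127, 86), (163, 126, 87), (168, 128, 85), (169, 128, 88), (168, 129, 85), (159, 118, 81), (161, 120, 82), (156, 114, 76), (152, 114, 78), (146, 111, 71), (141, 105, 70), (133, 99, 72), (127, 96, 65), (107, 77, 51), (86, 66, 48), (83, 60, 43), (65, 51, 38), (21, 17, 20), (9, 14, 12), (23, 20, 19), (14, 17, 14)]
```

```bash
cat > tube.py <<'E'
from h import *
from scipy.optimize import brentq
Rr=.028
def measure(d,box,verbose=True):
    x0,y0,x1,y1=box
    f=d["frame"][y0:y1,x0:x1].astype(float)
    hsv=cv2.cvtColor(d["frame"],cv2.COLOR_RGB2HSV)[y0:y1,x0:x1]
    m=(f.max(2)>60).astype(np.uint8)
    n,l,st,_=cv2.connectedComponentsWithStats(m); k=1+np.argmax(st[1:,4]); m=(l==k)
    rows=np.where(m.any(1))[0]; r0,r1=rows[0],rows[-1]
    A=[];W=[]
    for r in range(r0+6,r1-5):
        c=np.where(m[r])[0]; le,re=x0+c[0]-.3,x0+c[-1]+.3
        C,q=ray(d,[[le,y0+r],[re,y0+r]]); q/=np.linalg.norm(q,axis=1)[:,None]; b=q.sum(0)
        A.append(C+b*(.031-C[2])/b[2])
        w=m[r]&(hsv[r,:,1]<60)
        c=np.where(w)[0]
        if len(c)>2 and r0+9<r<r1-9: W.append((r+y0,x0+c[0],x0+c[-1]))
    A=np.array(A); c0=A.mean(0); u=np.linalg.svd(A-c0)[2][0]; u*=np.sign(u[0]); 
    # ends, from the axis columns
    e=[]
    for r in (r0-.5,r1+.5):
        col=x0+np.where(m[int(round(np.clip(r,r0,r1)))])[0].mean(); e.append(plane(d,[col,y0+r],.04)[0])
    t=[(p-c0)@u for p in e]; cen=c0+u*np.mean(t)
    v=np.cross([0,0,1],u)  # left
    print("axis c",cen.round(4),"u",u.round(4),"yaw",np.degrees(np.arctan2(u[1],u[0])).round(2),"len",abs(t[0]-t[1]).round(4))
    def ang(col,row):
        C,q=ray(d,[col,row]); q=q[0]; a=np.array([(C-cen)@v,(C-cen)@[0,0,1]]); b=np.array([q@v,q[2]])
        A2=b@b;B=a@b;D=B*B-A2*(a@a-Rr**2)
        if D<0: return None
        p=a+b*(-B-np.sqrt(D))/A2; return np.degrees(np.arctan2(p[0],p[1]))  # + = towards v (+y)
    L=[(r,ang(a-.3,r),ang(b+.5,r),a,b) for r,a,b in W]
    for x in L[::4]: print(x)
    return cen,u,v,L
E
python3 - <<'E'
from tube import *
measure(load("top0"),(285,150,350,270))
E
```

```text
axis c [ 0.5244 -0.1318  0.031 ] u [ 0.996   0.0898 -0.    ] yaw 5.15 len 0.1818
(194, np.float64(64.68420265884687), np.float64(44.50510690292908), np.int64(304), np.int64(306))
(198, None, np.float64(46.34488739419266), np.int64(302), np.int64(306))
(202, np.float64(87.60882479533095), np.float64(42.17363271960391), np.int64(303), np.int64(307))
(206, None, np.float64(43.949715423820074), np.int64(303), np.int64(307))
(210, None, np.float64(45.76523546109861), np.int64(303), np.int64(307))
(214, None, np.float64(47.625450862211785), np.int64(303), np.int64(307))
(218, None, np.float64(43.40457213361902), np.int64(304), np.int64(308))
(222, None, np.float64(45.19677193340787), np.int64(304), np.int64(308))
(226, None, np.float64(47.03143543196622), np.int64(304), np.int64(308))
(230, np.float64(90.0571720415206), np.float64(55.65803969062046), np.int64(305), np.int64(307))
```

```bash
cat >> h.py <<'E'
def move(P,M=None):
    p,r,s=tcp(); M=r.as_matrix() if M is None else np.array(M)
    print("t",round(s["time_s"],2),"pos",p.round(4),"w",round(float(s["gripper_width"]),4),"F",np.round(s["force"],1))
    print("shift cm",((r.inv().apply(np.array(P)-p))*100).round(2),"turn deg",np.degrees((r.inv()*R.from_matrix(M)).as_rotvec()).round(2))
def down(yawdeg):  # tool x at yaw, y down
    a=np.radians(yawdeg); x=np.array([np.cos(a),np.sin(a),0]); y=np.array([0,0,-1.]); return np.c_[x,y,np.cross(x,y)]
E
python3 -c "
from h import *
move([.527,-.132,.30],down(95.15))"
```

```text
t 0.3 pos [0.2559 0.5972 0.2309] w 0.0856 F [-0.1 -0.3 -0.5]
shift cm [-56.36  -6.87 -53.64] turn deg [-1.000e-02 -2.834e+01 -4.000e-02]
```

Emit:
arm_command(motion=[[1,[0,-4,0],[0,0,0]],[1,[0,-7,0],[0,0,0]],[1,[-56.4,-6.9,-53.6],[0,-28.3,0]],[1,[-56.4,-6.9,-53.6],[0,-28.3,0]],[1,[-56.4,-6.9,-53.6],[0,-28.3,0]],[1,[-56.4,-6.9,-53.6],[0,-28.3,0]],[1,[-56.4,-6.9,-53.6],[0,-28.3,0]],[1,[-56.4,-6.9,-53.6],[0,-28.3,0]],[1,[-56.4,-6.9,-53.6],[0,-28.3,0]],[1,[-56.4,-6.9,-53.6],[0,-28.3,0]]])

```text
time_s: 1.13
position: [0.3709, 0.2865, 0.3009]
ee_rot: [0.477, -0.477, -0.522, 0.522]
force: [0.7, -0.1, -0.3]
gripper_width: 0.0852
```

```bash
python3 -c "
from h import *
move([.527,-.132,.30],down(95.15))"
```

```text
t 1.13 pos [0.3709 0.2865 0.3009] w 0.0852 F [ 0.7 -0.1 -0.3]
shift cm [-43.07   0.11 -11.82] turn deg [ 0.02 -0.04 -0.02]
```

Emit:
arm_command(motion=[[1,[-43.1,0.1,-11.8],[0,0,0]],[1,[-43.1,0.1,-11.8],[0,0,0]],[1,[-43.1,0.1,-11.8],[0,0,0]],[1,[-43.1,0.1,-11.8],[0,0,0]],[1,[-43.1,0.1,-11.8],[0,0,0]],[1,[-43.1,0.1,-11.8],[0,0,0]],[1,[-43.1,0.1,-11.8],[0,0,0]],[1,[-43.1,0.1,-11.8],[0,0,0]],[1,[-43.1,0.1,-11.8],[0,0,0]],[1,[-43.1,0.1,-11.8],[0,0,0]]])

```text
time_s: 1.97
position: [0.5159, -0.1041, 0.3004]
ee_rot: [-0.477, 0.478, 0.522, -0.522]
force: [1.0, 1.9, 0.3]
gripper_width: 0.0858
```

```bash
python3 -c "
from h import *
move([.527,-.132,.30],down(95.15))
move([.527,-.132,.10],down(95.15))"
```

```text
t 1.97 pos [ 0.5159 -0.1041  0.3004] w 0.0858 F [1.  1.9 0.3]
shift cm [-2.88  0.04 -0.85] turn deg [ 0.06 -0.02 -0.03]
t 1.97 pos [ 0.5159 -0.1041  0.3004] w 0.0858 F [1.  1.9 0.3]
shift cm [-2.87 20.04 -0.84] turn deg [ 0.06 -0.02 -0.03]
```

Emit:
arm_command(motion=[[1,[-2.9,0,-0.8],[0,0,0]],[1,[-2.9,4,-0.8],[0,0,0]],[1,[-2.9,8,-0.8],[0,0,0]],[1,[-2.9,12,-0.8],[0,0,0]],[1,[-2.9,16,-0.8],[0,0,0]],[1,[-2.9,20,-0.8],[0,0,0]],[1,[-2.9,20,-0.8],[0,0,0]],[1,[-2.9,20,-0.8],[0,0,0]]])

```text
time_s: 2.63
position: [0.5247, -0.1318, 0.0988]
ee_rot: [0.478, -0.476, -0.521, 0.523]
force: [0.7, -0.1, 0.4]
gripper_width: 0.0852
```

```bash
python3 -c "
from h import *
move([.527,-.132,.016],down(95.15))
save(snap('scene'),'a1',(180,140,360,320))
save(snap('top'),'a2',(240,140,400,260))"
```

```text
t 2.63 pos [ 0.5247 -0.1318  0.0988] w 0.0852 F [ 0.7 -0.1  0.4]
shift cm [-0.05  8.28 -0.27] turn deg [-0.26 -0.02  0.07]
```

View pics/a1.png

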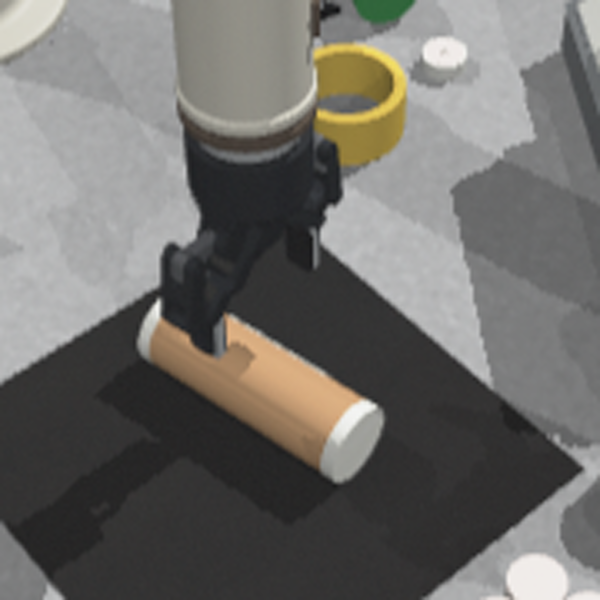

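View pics/a2.png

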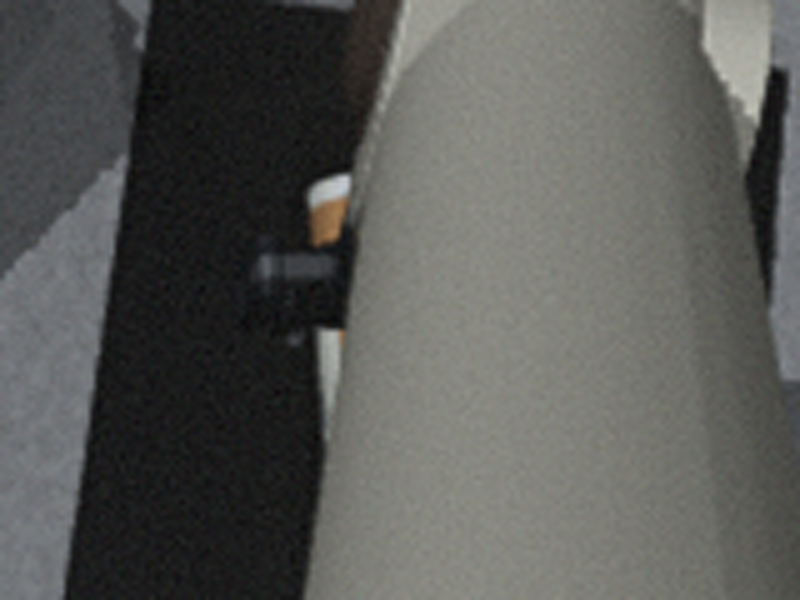

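Emit:
arm_command(motion=[[1,[0,3.5,-0.2],[0,0,0]],[1,[0,6,-0.2],[0,0,0]],[1,[0,7.5,-0.2],[0,0,0]],[1,[0,8.4,-0.2],[0,0,0]],[1,[0,8.8,-0.2],[0,0,0]],[1,[0,8.8,-0.2],[0,0,0]]])

```text
time_s: 3.23
position: [0.5323, -0.1329, 0.0162]
ee_rot: [-0.475, 0.479, 0.523, -0.521]
force: [0.6, -0.2, 0.0]
gripper_width: 0.0854
```

```bash
python3 -c "
from h import *
move([.527,-.132,.010],down(95.15))
save(snap('scene'),'a3',(180,140,360,320))"
```

```text
t 3.23 pos [ 0.5323 -0.1329  0.0162] w 0.0854 F [ 0.6 -0.2  0. ]
shift cm [0.14 0.62 0.52] turn deg [ 0.38 -0.03 -0.13]
```

View pics/a3.png

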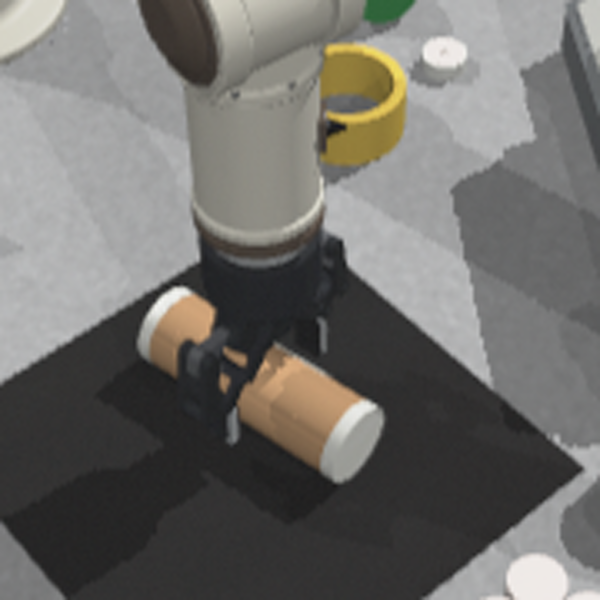

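Emit:
arm_command(motion=[[1,[0.1,0.6,0.3],[0,0,0]],[0.9,[0.1,0.6,0.3],[0,0,0]],[0.85,[0.1,0.6,0.3],[0,0,0]],[0.8,[0.1,0.6,0.3],[0,0,0]],[0.76,[0.1,0.6,0.3],[0,0,0]],[0.74,[0.1,0.6,0.3],[0,0,0]],[0.74,[0.1,0.6,0.3],[0,0,0]]], squeeze=20)

```text
time_s: 3.87
position: [0.5295, -0.1323, 0.0106]
ee_rot: [-0.475, 0.479, 0.523, -0.521]
force: [0.2, 0.2, 0.5]
gripper_width: 0.063
```

```bash
python3 -c "
from h import *
move([.527,-.174,.010],down(95.15))
d=snap('scene');save(d,'a4',(180,140,360,320))"
```

```text
t 3.87 pos [ 0.5295 -0.1323  0.0106] w 0.063 F [0.2 0.2 0.5]
shift cm [-4.14  0.06  0.62] turn deg [ 0.41 -0.03 -0.14]
```

View pics/a4.png

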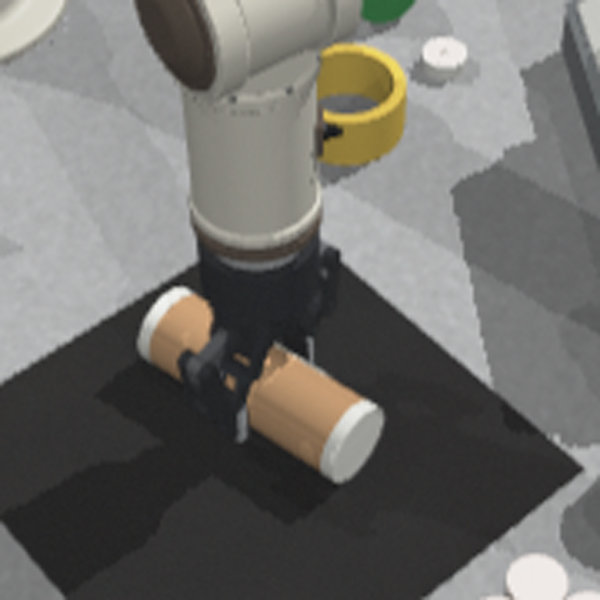

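Emit:
arm_command(motion=[[0.71,[0,0,0],[0,0,0]],[0.71,[0,0,0],[0,0,0]],[0.71,[-0.3,0,0],[0,0,0]],[0.71,[-0.7,0,0],[0,0,0]],[0.71,[-1.1,0,0],[0,0,0]],[0.71,[-1.5,0,0],[0,0,0]],[0.71,[-1.9,0,0],[0,0,0]],[0.71,[-2.3,0,0],[0,0,0]],[0.71,[-2.5,0,0],[0,0,0]],[0.71,[-2.6,0,0],[0,0,0]]])

```text
time_s: 4.75
position: [0.5317, -0.159, 0.0106]
ee_rot: [-0.475, 0.48, 0.523, -0.52]
force: [-0.3, -0.6, 0.4]
gripper_width: 0.0606
```

```bash
python3 -c "
from h import *
move([.527,-.174,.010],down(95.15))
d=snap('scene');save(d,'a5',(180,140,360,320))"
```

```text
t 4.75 pos [ 0.5317 -0.159   0.0106] w 0.0606 F [-0.3 -0.6  0.4]
shift cm [-1.46  0.06  0.6 ] turn deg [ 0.4  -0.08 -0.15]
```

View pics/a5.png

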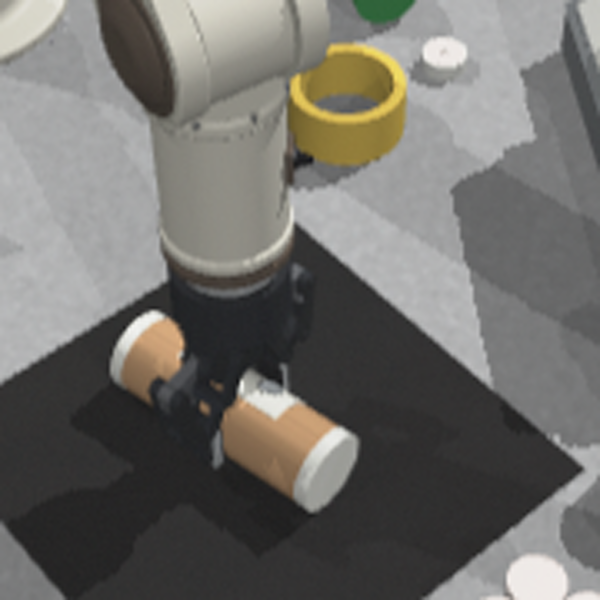

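Emit:
arm_command(motion=[[0.71,[-0.3,0,0],[0,0,0]],[0.71,[-0.7,0,0],[0,0,0]],[0.71,[-1.1,0,0],[0,0,0]],[0.71,[-1.4,0,0],[0,0,0]],[0.71,[-1.6,0,0],[0,0,0]],[0.71,[-1.7,0,0],[0,0,0]],[0.71,[-1.7,0,0],[0,0,0]],[0.71,[-1.7,0,0],[0,0,0]]])

```text
time_s: 5.47
position: [0.5332, -0.1758, 0.0106]
ee_rot: [-0.475, 0.48, 0.523, -0.52]
force: [-1.8, -0.8, -0.2]
gripper_width: 0.0612
```

```bash
python3 -c "
from h import *
move([.527,-.174,.010],down(95.15))
d=snap('scene');save(d,'a6',(180,140,360,320))"
```

```text
t 5.47 pos [ 0.5332 -0.1758  0.0106] w 0.0612 F [-1.8 -0.8 -0.2]
shift cm [0.23 0.05 0.6 ] turn deg [ 0.4  -0.08 -0.15]
```

View pics/a6.png

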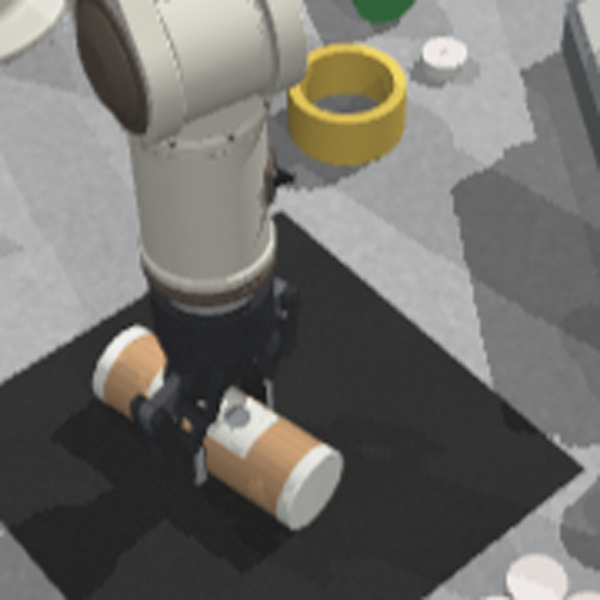

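Emit:
arm_command(motion=[[0.75,[0,0,0],[0,0,0]],[0.8,[0,0,0],[0,0,0]],[0.9,[0,0,0],[0,0,0]],[1,[0,0,0],[0,0,0]],[1,[0,0,0],[0,0,0]],[1,[0,0,0],[0,0,0]],[1,[0,-2,0],[0,0,0]],[1,[0,-6,0],[0,0,0]],[1,[0,-10,0],[0,0,0]],[1,[0,-14,0],[0,0,0]]])

```text
time_s: 6.35
position: [0.5315, -0.1751, 0.1517]
ee_rot: [-0.475, 0.479, 0.523, -0.521]
force: [1.1, -0.8, 0.0]
gripper_width: 0.0854
```

```bash
python3 -c "
from h import *
move([.527,-.174,.010],down(95.15))
d=snap('scene');save(d,'a7',(180,200,320,300));save(snap('top'),'a8',(260,140,400,260))"
```

```text
t 6.35 pos [ 0.5315 -0.1751  0.1517] w 0.0854 F [ 1.1 -0.8  0. ]
shift cm [ 0.18 14.17  0.52] turn deg [ 0.32 -0.06 -0.11]
```

View pics/a7.png

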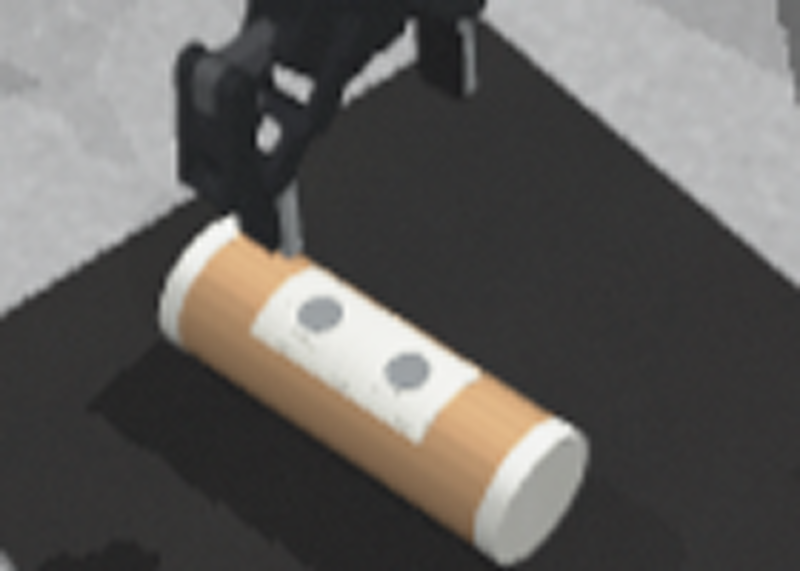

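View pics/a8.png

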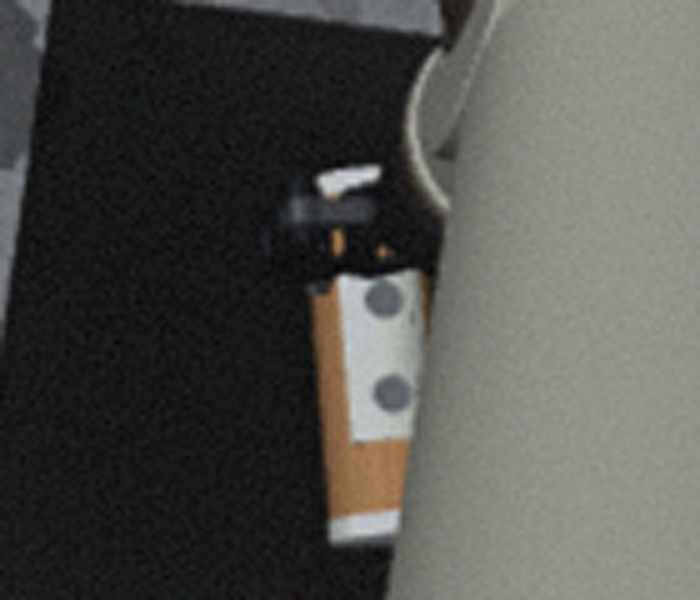

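```bash
cat >> h.py <<'E'
my=np.array([-.7502,.6613,0]); mx=np.array([.6613,.7502,0]); n=np.cos(np.radians(35))*np.array([0,0,1])-np.sin(np.radians(35))*mx
MB=np.c_[my,-n,np.cross(my,-n)]
S=np.array([.5255,.3061,.0913])+.009*n; L=np.array([.5925,.2471,.0919])+.009*n
E
python3 -c "
from h import *
print(S,L,tcp()[2]['qpos'].round(2))
move(S+.12*n,MB)"
```

```text
[0.52208625 0.30222733 0.09867237] [0.58908625 0.24322733 0.09927237] [ 0.27  0.39 -0.    1.86  0.    0.87  1.93]
t 6.45 pos [ 0.5372 -0.1769  0.1578] w 0.0858 F [ 1.1 -0.6  0.2]
shift cm [43.09 -4.27  2.18] turn deg [-32.4  -41.86 -14.06]
```

Emit:
arm_command(motion=[[0.8,[0,-4,0],[0,0,0]],[0.5,[0,-8,0],[0,0,0]],[0,[43,-9,2.2],[-32.4,-41.9,-14.1]],[0,[43,-9,2.2],[-32.4,-41.9,-14.1]],[0,[43,-9,2.2],[-32.4,-41.9,-14.1]],[0,[43,-9,2.2],[-32.4,-41.9,-14.1]],[0,[43,-9,2.2],[-32.4,-41.9,-14.1]],[0,[43,-9,2.2],[-32.4,-41.9,-14.1]],[0,[43,-9,2.2],[-32.4,-41.9,-14.1]],[0,[43,-9,2.2],[-32.4,-41.9,-14.1]]])

```text
time_s: 7.28
position: [0.498, 0.0536, 0.2233]
ee_rot: [-0.26, 0.361, 0.759, -0.476]
force: [0.5, -0.7, -1.6]
gripper_width: 0.0002
```

```bash
python3 -c "
from tube import *
move(S+.12*n,MB); print(tcp()[2]['qpos'].round(2))
d=snap('top');save(d,'b1');save(d,'b2',(290,150,360,270))
measure(d,(290,150,365,275))"
```

```text
t 7.28 pos [0.498  0.0536 0.2233] w 0.0002 F [ 0.5 -0.7 -1.6]
shift cm [16.82  7.4  -7.86] turn deg [-10.34 -11.36  -3.09]
[ 0.76  0.1  -0.73  2.18 -0.41  0.62  2.56]
axis c [ 0.5004 -0.1458  0.031 ] u [ 0.9952 -0.0975 -0.    ] yaw -5.6 len 0.243
(191, np.float64(-18.86864334937067), None, np.int64(330), np.int64(342))
(195, None, None, np.int64(290), np.int64(343))
(199, None, None, np.int64(290), np.int64(343))
(203, None, None, np.int64(290), np.int64(344))
(207, None, None, np.int64(290), np.int64(344))
(211, None, None, np.int64(290), np.int64(344))
(215, None, None, np.int64(290), np.int64(345))
(219, None, None, np.int64(290), np.int64(345))
(223, None, None, np.int64(290), np.int64(346))
(227, None, None, np.int64(290), np.int64(347))
(231, None, None, np.int64(290), np.int64(347))
(235, None, None, np.int64(290), np.int64(348))
(239, None, None, np.int64(290), np.int64(348))
(243, None, None, np.int64(290), np.int64(349))
(247, None, None, np.int64(290), np.int64(349))
(251, None, None, np.int64(290), np.int64(350))
(255, None, None, np.int64(290), np.int64(350))
(259, None, None, np.int64(290), np.int64(350))
(263, None, None, np.int64(290), np.int64(350))
```

View pics/b1.png

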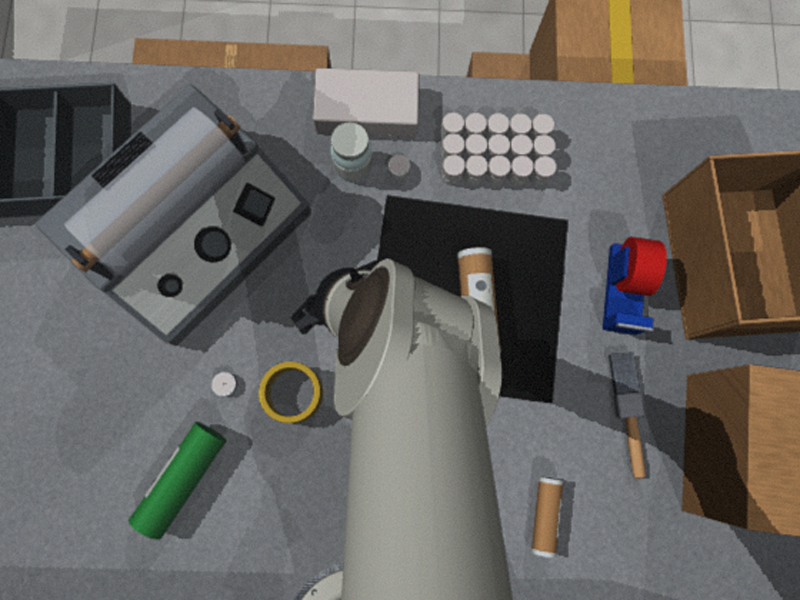

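View pics/b2.png

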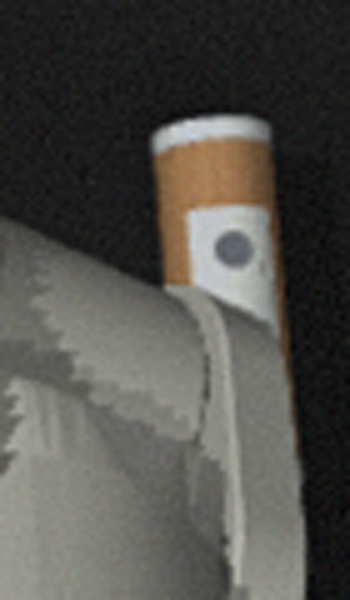

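```bash
cat >> h.py <<'E'
x2=mx*np.cos(np.radians(35))+np.array([0,0,np.sin(np.radians(35))]); MB2=np.c_[x2,-n,np.cross(x2,-n)]
E
python3 -c "
from tube import *
move(S+.14*n,MB2); move(tcp()[0]+[0,0,.1],down(48.6))"
```

```text
t 7.33 pos [0.4966 0.0553 0.2226] w -0.0002 F [-1.4  3.1 -0.7]
shift cm [16.43  5.43 -7.58] turn deg [ -5.69  78.42 -10.07]
t 7.33 pos [0.4966 0.0553 0.2226] w -0.0002 F [-1.4  3.1 -0.7]
shift cm [ 0.54 -9.1  -4.12] turn deg [18.23 76.83 19.26]
```

Emit:
arm_command(motion=[[0,[1.6,0.0,-0.8],[-0.5,7,-1]],[0,[3.3,0.0,-1.5],[-1,14,-2]],[0,[5,0.2,-2.3],[-1.5,21,-3]],[0,[6.6,0.7,-3],[-2,28,-4]],[0,[8.2,1.4,-3.8],[-2.5,35,-5]],[0,[9.9,2,-4.5],[-3,42,-6]],[0,[11.5,3,-5.3],[-3.5,49,-7]],[0,[13,4,-6],[-4,56,-8]],[0,[14.8,5,-6.8],[-4.5,63,-9]],[0,[16.4,5.4,-7.6],[-5,70,-10]]])

```text
time_s: 8.17
position: [0.469, 0.2419, 0.2127]
ee_rot: [0.674, -0.514, -0.516, 0.127]
force: [-0.0, -0.5, 0.1]
gripper_width: 0.0004
```

```bash
python3 -c "
from tube import *
print(tcp()[2]['qpos'].round(2))
move(S+.08*n,MB2)
d=snap('top');save(d,'c1')"
```

```text
[ 0.49  0.1  -0.83  2.31 -0.78  0.33  1.36]
t 8.17 pos [0.469  0.2419 0.2127] w 0.0004 F [-0.  -0.5  0.1]
shift cm [ 0.07  5.95 -0.13] turn deg [-1.26  7.87 -0.41]
```

View pics/c1.png

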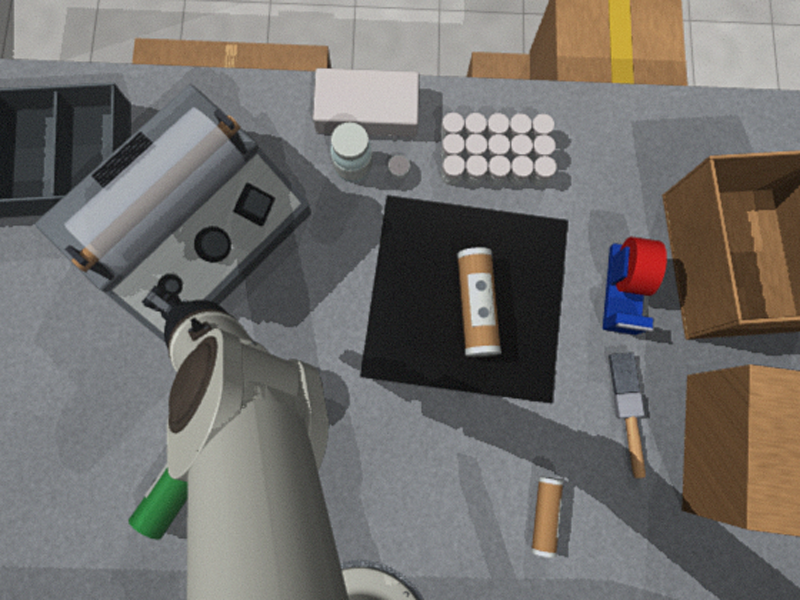

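```bash
python3 -c "
from tube import *
d=snap('top');save(d,'c2',(310,165,360,260))
measure(d,(295,150,365,270))"
```

```text
axis c [ 0.5293 -0.177   0.031 ] u [ 0.9959  0.0907 -0.    ] yaw 5.2 len 0.1801
(191, np.float64(24.275121018252158), np.float64(-43.1183398047482), np.int64(330), np.int64(342))
(195, np.float64(41.44929230219798), np.float64(-48.51036803857239), np.int64(327), np.int64(343))
(199, np.float64(37.86796842279385), np.float64(-45.22573998242799), np.int64(328), np.int64(343))
(203, np.float64(39.715953166205594), np.float64(-50.9589194349697), np.int64(328), np.int64(344))
(207, np.float64(41.59553104527817), np.float64(-47.4438155249349), np.int64(328), np.int64(344))
(211, np.float64(38.02723259702565), np.float64(-53.60982431204014), np.int64(329), np.int64(345))
(215, np.float64(39.86804651355659), np.float64(-49.79925946547853), np.int64(329), np.int64(345))
(219, np.float64(41.740450412908764), np.float64(-46.42060926094419), np.int64(329), np.int64(345))
(223, np.float64(38.18504810493999), np.float64(-43.34810008115535), np.int64(330), np.int64(345))
(227, np.float64(40.01876633173119), np.float64(-48.69321565900549), np.int64(330), np.int64(346))
```

View pics/c2.png

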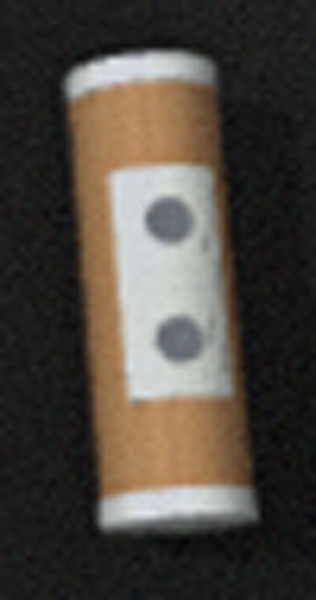

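```bash
cat > sub.py <<'E'
from tube import *
def cross(x,y,lev,i0,step):
    i=i0
    while (y[i]-lev)*(y[i+step]-lev)>0: i+=step
    return x[i]+step*(lev-y[i])/(y[i+step]-y[i])*1.0
def subm(d,rows=range(200,227),lo=312,hi=362):
    pts=[]
    for r in rows:
        f=cv2.GaussianBlur(d["frame"],(1,5),0)[r,lo:hi].astype(float); x=np.arange(lo,hi)
        mx_=f.max(1); R_B=f[:,0]-f[:,2]
        w=np.where(mx_>60)[0]; a,b=w[0],w[-1]
        le=cross(x,mx_,(mx_[a+3]+22)/2,a+3,-1); re=cross(x,mx_,(mx_[b-1]+22)/2,b-1,1)
        lab=np.where((R_B<35)&(mx_>100))[0]
        lab=lab[(lab>a+2)&(lab<b-1)]
        l,q=lab[0],lab[-1]
        ll=cross(x,R_B,.5*(R_B[a+3]+5),l,-1); rr=cross(x,R_B,.5*(R_B[min(q+3,b-1)]+5),q,1)
        pts.append((r,le,ll,rr,re))
    pts=np.array(pts); out=[]
    for k in range(1,5): out.append(np.polyfit(pts[:,0],pts[:,k],1))
    rm=np.mean(rows); C=[np.polyval(o,rm) for o in out]; print("cols at row",rm,np.round(C,2), "resid",[np.std(pts[:,k+1]-np.polyval(out[k],pts[:,0])).round(2) for k in range(4)])
    # planes through camera and each fitted line -> exact
    U=[]
    for o in out:
        c,q=ray(d,[[np.polyval(o,200),200],[np.polyval(o,226),226]]); nn=np.cross(q[0],q[1]); U.append(nn/np.linalg.norm(nn))
    ax=np.cross(U[0],U[3]); ax/=np.linalg.norm(ax); ax*=np.sign(ax[0])
    print("axis dir",ax.round(4))
    ax=np.array([ax[0],ax[1],0]);ax/=np.linalg.norm(ax); v=np.cross([0,0,1],ax)
    c,_=ray(d,[0,0])
    al=[np.arctan2(q[1],q[0]) for q in []]
    ang=[]
    for o in out:
        _,q=ray(d,[np.polyval(o,rm),rm]); q=q[0]; ang.append(np.arctan2(q@v,-q[2]))
    half=abs(ang[0]-ang[3])/2; mid=(ang[0]+ang[3])/2; D=Rr/np.sin(half); H=D*np.cos(mid)
    print("implied axis height",(c[2]-H).round(4),"half px ok")
    D=(c[2]-.031)/np.cos(mid)
    sh=np.sin(half)
    for nm,a in (("left",ang[1]),("right",ang[2])):
        b=a-mid; s=np.sin(b)/sh  # relative to silhouette
        th=np.arcsin(s)-b   # angle on the tube from the line to the camera
        # direction to camera is leaning by -mid*: camera at +v if mid<0
        print(nm,np.degrees(th-mid).round(2))
E
python3 -c "
from sub import *
subm(snap('top'))"
```

```text
cols at row 213.0 [323.15 328.44 344.74 346.52] resid [np.float64(0.07), np.float64(0.05), np.float64(0.26), np.float64(0.23)]
axis dir [0.9947 0.0943 0.0404]
implied axis height -0.0016 half px ok
left 41.99
right -46.95
```

```bash
python3 -c "
from tube import *
d=snap('scene');save(d,'c3',(190,225,300,300))
np.savez('scene1.npz',frame=d['frame'],K=d['K'],rvec=d['rvec'],tvec=d['tvec'])"
```

```text
(no output)
```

View pics/c3.png

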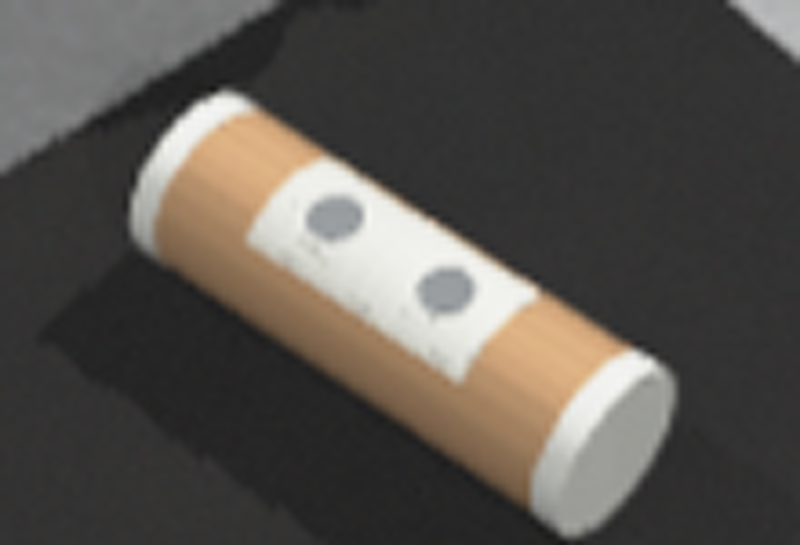

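```bash
python3 -c "
from tube import *
d=load('scene1'); k=800/110; T=lambda p:(np.array(p)+.5)/k-.5+[190,225]
up=T([[255,108],[628,350]]);lo=T([[158,258],[525,503]]);le=T([[248,242],[460,382]]);ue=T([[330,158],[540,292]])
c,_=ray(d,[0,0]); N=[]
for e in (up,ue,le,lo):
    q=ray(d,e)[1]; m=np.cross(q[0],q[1]); N.append(m/np.linalg.norm(m))
a=np.array([.9959,.0907,0]); v=np.cross([0,0,1],a); 
print('axis',np.cross(N[0],N[3])/np.linalg.norm(np.cross(N[0],N[3])))
# in the v-z plane: direction of each plane trace
for cen in (np.array([.5293,-.177,.031]),):
  A=np.array([(c-cen)@v,c[2]-.031])
  D=np.hypot(*A); cam=np.arctan2(A[0],A[1]); print('cam angle',np.degrees(cam),'half exp',np.degrees(np.arcsin(.028/D)))
  g=[]
  for m in N:
    t=np.array([-(m@[0,0,1]),m@v]) ; t*=-np.sign(t[1]); g.append(np.arctan2(t[0],-t[1]))  # angle of ray from straight down
  g=np.array(g); mid=(g[0]+g[3])/2; half=abs(g[0]-g[3])/2
  print('mid',np.degrees(mid),'half',np.degrees(half))
  for md in (mid,-cam):
   for x in g[1:3]:
    b=x-md; print(np.degrees(np.arcsin(np.clip(np.sin(b)/np.sin(np.arcsin(.028/D)),-1,1))-b-md).round(2))
"
```

```text
axis [-0.96919172 -0.17625497  0.17205115]
cam angle -27.48912366543323 half exp 1.6582899662736403
mid 27.446962746369312 half 1.4934631451277767
60.88
-42.26
50.15
-43.78
```

```bash
python3 -c "
from tube import *
print(tcp()[2]['qpos'].round(2))
move(S+.03*n,MB2)"
```

```text
[ 0.49  0.1  -0.83  2.31 -0.78  0.34  1.37]
t 8.37 pos [0.4693 0.2415 0.2135] w 0.0003 F [ 0.1 -0.2 -0.2]
shift cm [ 0.07 11.02 -0.19] turn deg [-1.27  8.5  -0.43]
```

Emit:
arm_command(motion=[[0,[0.1,2,-0.2],[-1,5,0]],[0,[0.1,4.5,-0.2],[-1.3,8.5,-0.4]],[0,[0.1,7,-0.2],[-1.3,8.5,-0.4]],[0,[0.1,9,-0.2],[-1.3,8.5,-0.4]],[0,[0.1,10.5,-0.2],[-1.3,8.5,-0.4]],[0,[0.1,11,-0.2],[-1.3,8.5,-0.4]],[0,[0.1,11,-0.2],[-1.3,8.5,-0.4]],[0,[0.1,11,-0.2],[-1.3,8.5,-0.4]]])

```text
time_s: 9.03
position: [0.515, 0.2876, 0.1331]
ee_rot: [0.704, -0.528, -0.467, 0.092]
force: [-0.6, 0.2, 0.1]
gripper_width: 0.0002
```

```bash
python3 -c "
from tube import *
print(tcp()[2]['qpos'].round(2))
move(S,MB2)
d=snap('scene');save(d,'d1',(320,60,460,200))
d=snap('top');save(d,'d2',(80,120,220,260))"
```

```text
[-0.21  0.32 -0.21  2.26 -1.41  0.19  1.81]
t 9.03 pos [0.515  0.2876 0.1331] w 0.0002 F [-0.6  0.2  0.1]
shift cm [-0.63  3.74  0.41] turn deg [-0.5   0.03 -0.96]
```

View pics/d1.png

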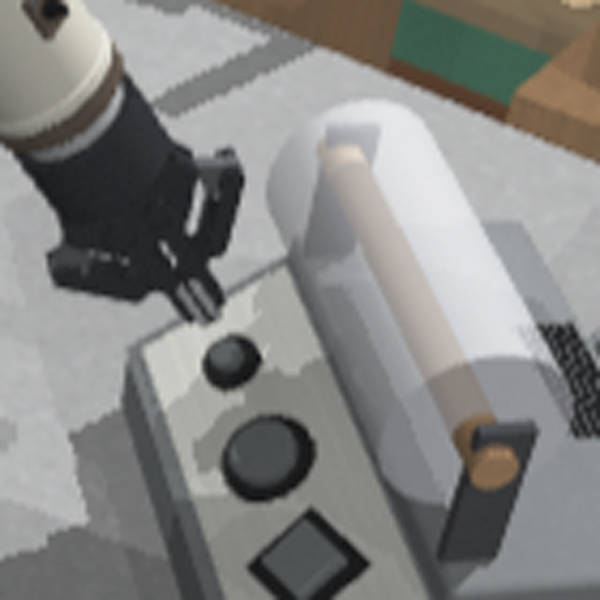

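View pics/d2.png

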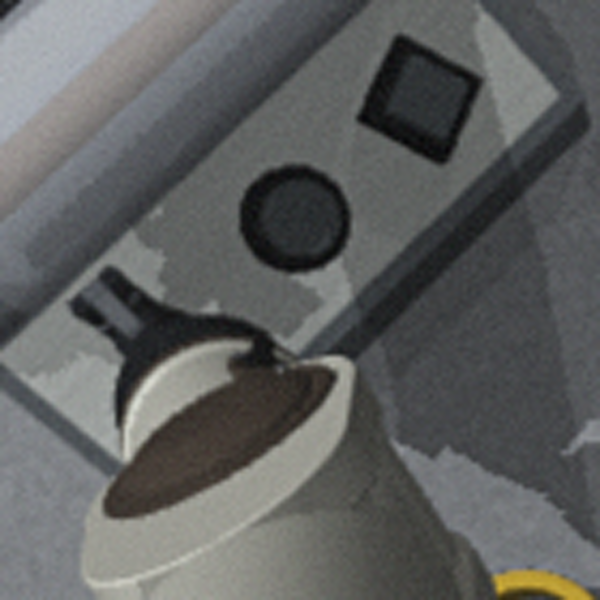

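```bash
cat >> h.py <<'E'
def tilt(t,az):
    t,az=np.radians(t),np.radians(az); r=np.array([np.cos(az),np.sin(az),0]); z=np.array([0,0,1.])
    y=np.sin(t)*r-np.cos(t)*z; x=np.cos(t)*r+np.sin(t)*z; return np.c_[x,y,np.cross(x,y)]
E
python3 -c "
from h import *
M=tilt(28,36); print(M[:,1]@-n, np.degrees(np.arccos(M[:,1]@-n)))
move(S+.03*n,M)"
```

```text
0.9860725604692347 9.57367353529972
t 9.13 pos [0.5152 0.2867 0.1339] w 0.0002 F [0.3 0.5 0.4]
shift cm [-0.68  0.83  0.5 ] turn deg [-6.94 10.76  6.04]
```

Emit:
arm_command(motion=[[0,[-0.3,0.2,0.2],[-3.5,5,3]],[0,[-0.7,0.4,0.5],[-6.9,10.8,6]],[0,[-0.7,0.8,0.5],[-6.9,10.8,6]],[0,[-0.7,0.8,0.5],[-6.9,10.8,6]],[0,[-0.7,0.8,0.5],[-6.9,10.8,6]],[0,[-0.7,0.8,0.5],[-6.9,10.8,6]]])

```text
time_s: 9.63
position: [0.5099, 0.2915, 0.1246]
ee_rot: [0.706, -0.598, -0.376, 0.049]
force: [0.9, -0.0, 0.6]
gripper_width: -0.0001
```

```bash
python3 -c "
from h import *
M=tilt(28,36); print(tcp()[2]['qpos'].round(2))
move(S+.03*n,M);move(S+.00*n,M);"
```

```text
[-0.93  0.33  0.45  2.25 -1.08  0.21  1.11]
t 9.63 pos [0.5099 0.2915 0.1246] w -0.0001 F [ 0.9 -0.   0.6]
shift cm [-0.12  0.09 -0.22] turn deg [-0.14  0.04  0.12]
t 9.63 pos [0.5099 0.2915 0.1246] w -0.0001 F [ 0.9 -0.   0.6]
shift cm [0.21 3.05 0.15] turn deg [-0.14  0.04  0.12]
```

Emit:
arm_command(motion=[[0,[0,1,0],[0,0,0]],[0,[0,1.8,-0.1],[0,0,0]],[0,[0.1,2.2,0],[0,0,0]],[0,[0.1,2.2,0],[0,0,0]],[0,[0.1,2.2,0],[0,0,0]]])

```text
time_s: 10.05
position: [0.5194, 0.2966, 0.1058]
ee_rot: [0.706, -0.598, -0.375, 0.049]
force: [-0.8, -0.6, 1.6]
gripper_width: -0.0001
```

```bash
python3 -c "
from h import *
M=tilt(28,36); print(tcp()[2]['qpos'].round(2))
move(S+.00*n,M);move(S-.008*n,M);
d=snap('scene');save(d,'e1',(330,80,430,180))
d=snap('top');save(d,'e2',(80,130,200,250))"
```

```text
[-0.89  0.38  0.41  2.23 -1.26  0.2   1.29]
t 10.05 pos [0.5194 0.2966 0.1058] w -0.0001 F [-0.8 -0.6  1.6]
shift cm [0.14 0.89 0.3 ] turn deg [-0.14 -0.08  0.14]
t 10.05 pos [0.5194 0.2966 0.1058] w -0.0001 F [-0.8 -0.6  1.6]
shift cm [0.23 1.68 0.4 ] turn deg [-0.14 -0.08  0.14]
```

View pics/e1.png

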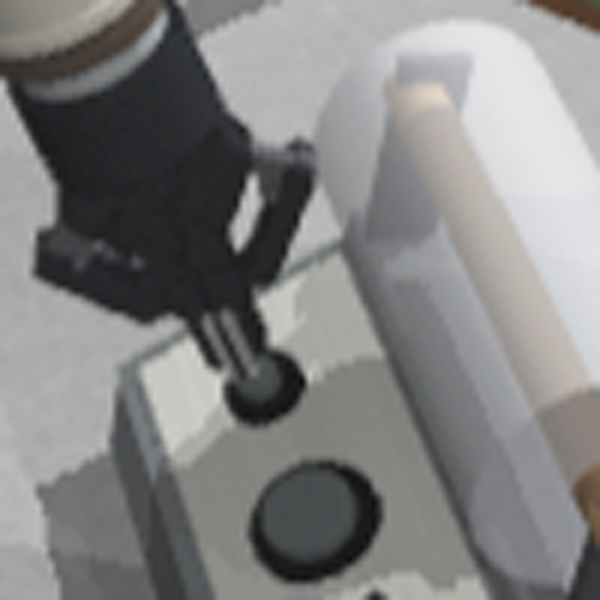

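View pics/e2.png

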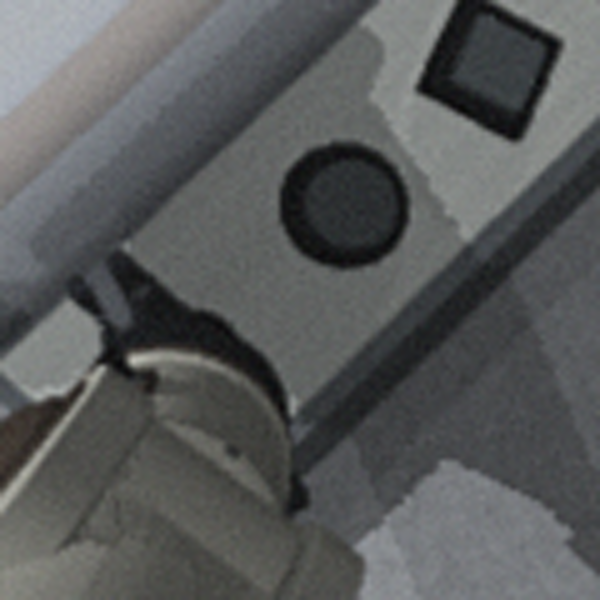

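Emit:
arm_command(motion=[[0,[-0.5,-2,0],[0,0,0]],[0,[-0.5,-3,0],[0,7,0]],[0,[-0.5,-3,0],[0,14,0]],[0,[-0.5,-3,0],[0,21,0]],[0,[-0.5,-3,0],[0,28,0]],[0,[-0.5,-3,0],[0,35,0]],[0,[-0.5,-3,0],[0,42,0]],[0,[-0.5,-3,0],[0,49,0]],[0,[-0.5,-3,0],[0,56,0]],[0,[-0.5,-3,0],[0,63,0]]])

```text
time_s: 10.98
position: [0.5045, 0.2856, 0.1306]
ee_rot: [0.798, -0.534, 0.052, -0.273]
force: [-0.2, -0.2, 0.3]
gripper_width: 0.0002
```

```bash
cat >> h.py <<'E'
def tilt2(t,az):
    M=tilt(t,az); return np.c_[-M[:,2],M[:,1],M[:,0]]
E
python3 -c "
from h import *
M=tilt2(28,36); print(M.round(2), np.linalg.det(M));print(tcp()[2]['qpos'].round(2))
move(S+.03*n,M)"
```

```text
[[ 0.59  0.38  0.71]
 [-0.81  0.28  0.52]
 [-0.   -0.88  0.47]] 1.0000000000000002
[-1.21  0.37  0.79  2.27 -1.28  0.33  0.18]
t 10.98 pos [0.5045 0.2856 0.1306] w 0.0002 F [-0.2 -0.2  0.3]
shift cm [0.19 0.99 0.23] turn deg [-0.22 26.57 -0.11]
```

Emit:
arm_command(motion=[[0,[0.1,0.3,0.1],[0,7,0]],[0,[0.2,0.5,0.2],[0,14,0]],[0,[0.2,0.8,0.2],[0,20,0]],[0,[0.2,1,0.2],[0,26.5,0]],[0,[0.2,1,0.2],[0,26.5,0]],[0,[0.2,1,0.2],[0,26.5,0]]])

```text
time_s: 11.48
position: [0.5107, 0.2887, 0.1231]
ee_rot: [0.766, -0.458, 0.232, -0.388]
force: [-1.0, -0.1, -0.0]
gripper_width: 0.0001
```

```bash
python3 -c "
from h import *
M=tilt2(28,36);print(tcp()[2]['qpos'].round(2))
move(S+.03*n,M);move(S+.003*n,M)"
```

```text
[-1.22  0.41  0.81  2.26 -1.36  0.35 -0.21]
t 11.48 pos [0.5107 0.2887 0.1231] w 0.0001 F [-1.  -0.1 -0. ]
shift cm [-0.05  0.01  0.04] turn deg [-0.19  0.22 -0.17]
t 11.48 pos [0.5107 0.2887 0.1231] w 0.0001 F [-1.  -0.1 -0. ]
shift cm [-0.38  2.67  0.33] turn deg [-0.19  0.22 -0.17]
```

Emit:
arm_command(motion=[[0,[-0.1,1,0.1],[0,0,0]],[0,[-0.2,1.8,0.2],[0,0,0]],[0,[-0.35,2.4,0.3],[0,0,0]],[0,[-0.4,2.7,0.3],[0,0,0]],[0,[-0.4,2.7,0.3],[0,0,0]],[0,[-0.4,2.7,0.3],[0,0,0]]])

```text
time_s: 11.98
position: [0.5207, 0.3009, 0.1011]
ee_rot: [0.766, -0.458, 0.232, -0.387]
force: [-1.7, -0.9, 3.4]
gripper_width: 0.0001
```

```bash
python3 -c "
from h import *
M=tilt2(28,36);print(tcp()[2]['qpos'].round(2))
move(S+.00*n,M);move(S-.006*n,M)
d=snap('scene');save(d,'f1',(350,100,410,160))"
```

```text
[-0.99  0.42  0.53  2.23 -1.4   0.25 -0.16]
t 11.98 pos [0.5207 0.3009 0.1011] w 0.0001 F [-1.7 -0.9  3.4]
shift cm [-0.03  0.31  0.05] turn deg [-0.22  0.3  -0.22]
t 11.98 pos [0.5207 0.3009 0.1011] w 0.0001 F [-1.7 -0.9  3.4]
shift cm [-0.1   0.9   0.11] turn deg [-0.22  0.3  -0.22]
```

View pics/f1.png

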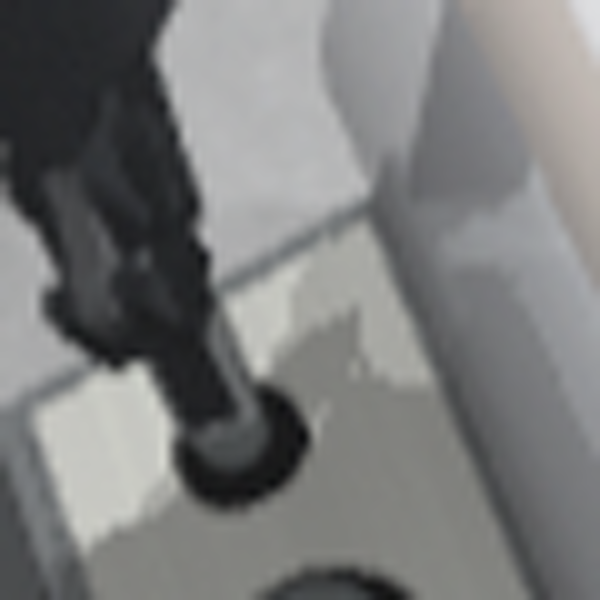

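Emit:
arm_command(motion=[[0,[-0.03,0.2,0.03],[0,0,0]],[0,[-0.06,0.4,0.06],[0,0,0]],[0,[-0.06,0.5,0.06],[0,0,0]],[0,[-0.06,0.5,0.06],[0,0,0]]])

```text
time_s: 12.37
position: [0.5218, 0.3022, 0.0989]
ee_rot: [0.767, -0.457, 0.232, -0.387]
force: [-24.1, -14.5, 37.8]
gripper_width: -0.0001
```

```bash
python3 -c "
from h import *
M=tilt2(28,36);print(tcp()[2]['qpos'].round(2))
print((tcp()[0]-S)@n, tcp()[2]['force']@n);move(S-.006*n,M)
d=snap('scene');save(d,'f2',(350,100,410,160))"
```

```text
[-0.94  0.41  0.47  2.22 -1.4   0.23 -0.16]
0.00027152283240316073 46.341020425845
t 12.37 pos [0.5218 0.3022 0.0989] w -0.0001 F [-24.1 -14.5  37.8]
shift cm [-0.06  0.62  0.07] turn deg [-0.32  0.23 -0.31]
```

View pics/f2.png

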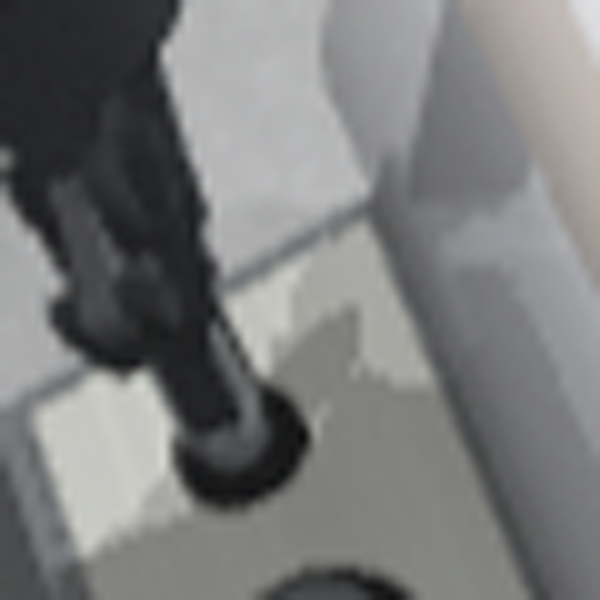

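Emit:
arm_command(motion=[[0,[0.1,-0.5,-0.1],[0,0,0]],[0,[0.2,-1.5,-0.2],[0,0,0]],[0,[0.3,-2.5,-0.3],[0,0,0]],[0,[0.4,-3,-0.3],[0,0,0]]])

```text
time_s: 12.75
position: [0.5107, 0.2882, 0.1247]
ee_rot: [0.767, -0.457, 0.232, -0.387]
force: [0.3, -0.0, -0.6]
gripper_width: 0.0
```

```bash
python3 -c "
from h import *
M=tilt2(28,36);print(tcp()[2]['qpos'].round(2))
move(S,M)
d=snap('scene');save(d,'f3',(350,100,410,160))
d=snap('top');save(d,'f4',(90,170,150,230));save(d,'f5')"
```

```text
[-1.03  0.35  0.58  2.25 -1.22  0.26 -0.31]
t 12.75 pos [0.5107 0.2882 0.1247] w 0.0 F [ 0.3 -0.  -0.6]
shift cm [-0.45  3.12  0.3 ] turn deg [-0.36  0.25 -0.26]
```

View pics/f3.png

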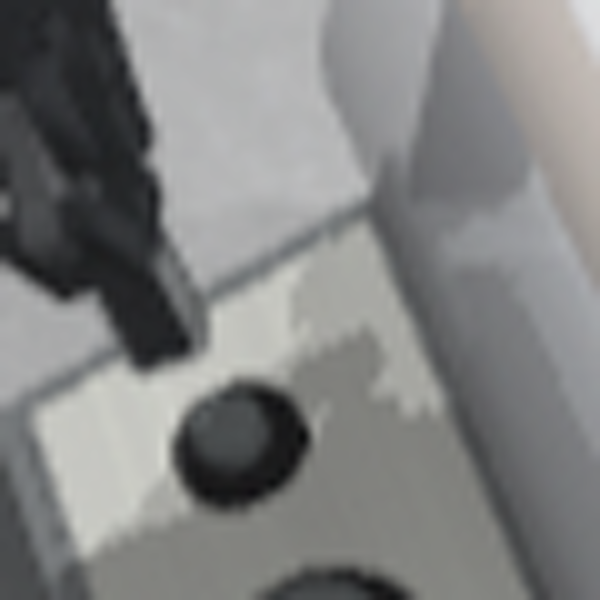

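View pics/f4.png

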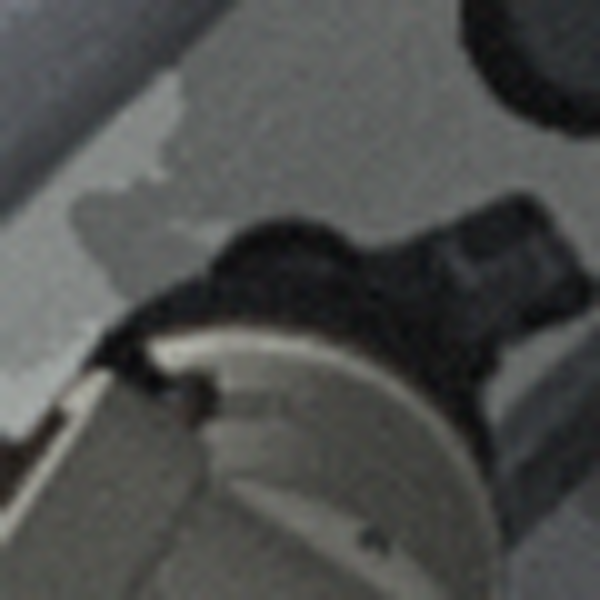

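View pics/f5.png

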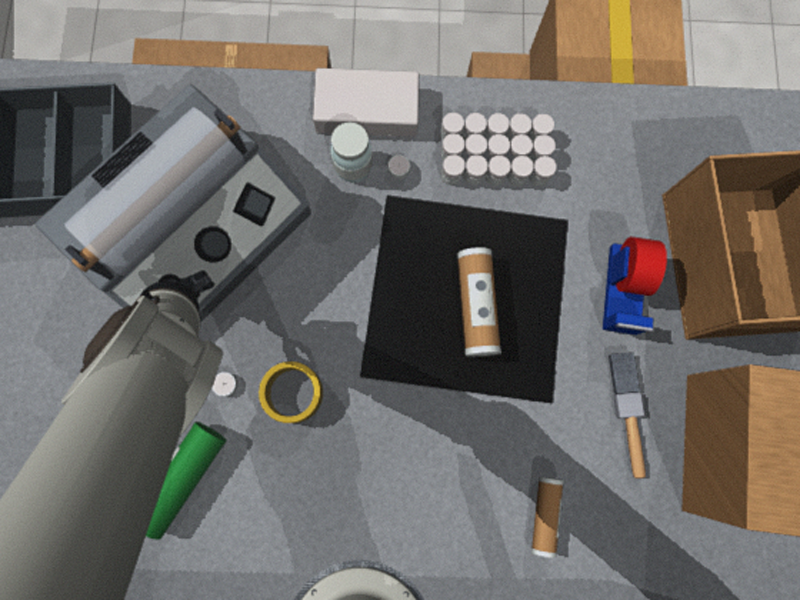

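```bash
python3 -c "
from h import *
d=load('scene0')
print((proj(d,[S,S-.006*n,S+.003*n,S+.006*n])-[350,100])*10)
im=np.hstack([cv2.imread(f'pics/{k}.png')[370:520,160:330] for k in('f1','f2','f3')])
cv2.imwrite('pics/g1.png',cv2.resize(im,None,fx=1.5,fy=1.5))
"
```

```text
[[220.49737879 421.76442623]
 [230.61686325 435.51254755]
 [215.41448662 414.85891455]
 [210.31606687 407.9323074 ]]
```

View pics/g1.png

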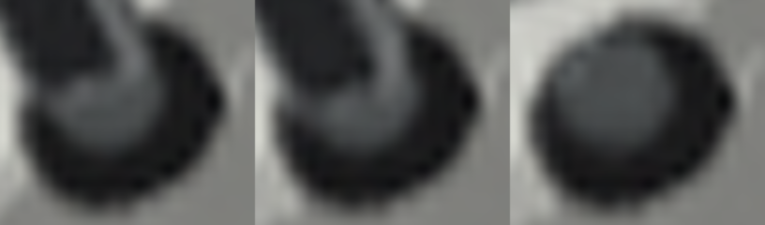

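```bash
python3 -c "
from h import *
t,s=load('top0'),load('scene0')
C={'small':[.5255,.3061,.0913],'large':[.5925,.2471,.0919]}
# top faces by grey-level mask inside collar
for nm,d,c,rad in (('small top',t,(118.7,199.5),7),('small sc',s,(373.7,144.2),5),('large top',t,(148.3,170.8),11),('large sc',s,(382,166.5),8)):
    g=cv2.cvtColor(d['frame'],cv2.COLOR_RGB2GRAY).astype(int); x,y=int(round(c[0])),int(round(c[1])); print(nm,x-rad,y-rad); print(g[y-rad:y+rad+1,x-rad:x+rad+1])
"
```

```text
small top 112 193
[[139  83  57  33  21  18  20  25  22  24  24  40  61  97  92]
 [ 96  38  20  14  22  16  24  23  16  20  20  25  37  60  81]
 [ 44  24  22  15  18  21  35  32  29  25  23  18  19  21  51]
 [ 20  20  29  24  31  38  44  43  43  36  36  26  23  19  33]
 [ 23  25  23  25  43  46  44  49  46  48  39  42  28  20  28]
 [ 28  25  21  34  39  50  47  45  44  44  44  49  39  29  26]
 [ 18  21  27  43  47  43  48  45  40  46  49  46  38  24  19]
 [ 21  27  21  37  51  54  46  48  46  45  41  50  35  26  17]
 [ 22  19  27  36  57  57  45  46  42  40  46  51  40  20  20]
 [ 23  26  30  32  42  60  55  47  44  45  41  42  31  23  22]
 [ 26  15  20  29  27  48  51  49  48  46  41  31  24  18  33]
 [ 39  18  24  34  23  23  34  33  30  31  31  29  14  27  46]
 [ 82  26  21  26  21  15  22  24  24  26  17  17  32  69  90]
 [135  82  43  33  23  24  20  18  18  20  16  39  76 120 125]
 [154 144 130  96  45  49  39  45  39  42  74 114 124 129 130]]
small sc 369 139
[[175 149 107  71  61  60  42  32  49  93 140]
 [122  73  73  73  73  75  63  36  33  32  96]
 [ 70  72  72  73  75  76
[... 3173 characters left out ...]
 74  74  73  73  74  72  74  75  74  75  74  77  70  46  27]
 [ 71  73  72  72  73  74  73  74  74  84  84  84  84  79  69  44  27]
 [ 72  72  73  73  73  74  72  84  85  93  93  93  89  75  68  36  27]
 [ 68  73  73  73  74  85  85  93  94  93  93  88  78  70  59  29  26]
 [ 54  80  74  83  85  94  94  94  93  93  88  78  70  60  41  28  27]
 [ 36  69  77  90  92  94  93  92  88  81  75  69  65  41  27  29  28]
 [ 24  36  64  74  80  81  82  78  73  68  67  59  47  26  31  30  26]
 [ 24  26  37  46  57  63  65  64  60  57  53  38  27  31  32  28  77]
 [ 32  27  26  32  38  46  47  47  43  36  33  31  29  31  27  75 140]
 [ 65  28  32  34  32  32  30  30  30  29  29  31  31  58  95 139 166]]
```

```bash
python3 -c "
from h import *
s,t=load('scene0'),load('top0')
p3=np.array([.5107,.2882,.1247]);p2=np.array([.5218,.3022,.0989]);p1=np.array([.5207,.3009,.1011])
print('S top',proj(t,[S]))
for nm,p,f in(('f3',p3,'f3'),('f2',p2,'f2'),('f1',p1,'f1')):
    M=tilt2(28,36); c=[p]+[p+a*.0145*M[:,0]+b*.011*M[:,2] for a,b in((1,1),(1,-1),(-1,-1),(-1,1))]
    q=((proj(s,c)-[350,100]+.5)*10-.5)
    im=cv2.imread(f'pics/{f}.png'); 
    cv2.polylines(im,[q[1:].round().astype(int)],True,(0,0,255),1); cv2.circle(im,tuple(q[0].round().astype(int)),3,(0,255,0),-1)
    qs=((proj(s,[S,S-.006*n])-[350,100]+.5)*10-.5).round().astype(int)
    cv2.circle(im,tuple(qs[0]),3,(255,255,0),-1);cv2.circle(im,tuple(qs[1]),3,(255,0,255),-1)
    cv2.imwrite(f'pics/o{f}.png',im[250:550,50:350])
im=np.hstack([cv2.imread(f'pics/o{k}.png') for k in('f1','f2','f3')]);cv2.imwrite('pics/g2.png',cv2.resize(im,(800,267)))
"
```

```text
S top [[119.05758838 200.24017387]]
```

View pics/g2.png

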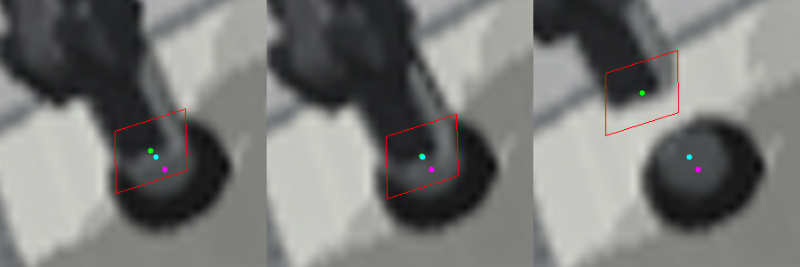

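```bash
python3 -c "
import cv2
for k in('f1','f2','f3'):
    im=cv2.cvtColor(cv2.imread(f'pics/{k}.png'),cv2.COLOR_BGR2GRAY); g=cv2.resize(im,(60,60),interpolation=cv2.INTER_AREA)
    print(k,'cols 366..381 rows 136..151');print(g[36:52,16:32])
"
```

```text
f1 cols 366..381 rows 136..151
[[ 38  35  35  34  35  58  98  96 122 184 188 148 130 128 128 127]
 [ 42  34  36  33  35  40  84  99  92 145 152 130 125 128 128 128]
 [ 66  36  34  33  35  35  58  98  90  85  80  94 111 126 128 127]
 [ 91  42  35  35  34  33  38  84 100  69  35  42  72 109 127 128]
 [133  65  37  33  34  33  34  62 101  86  38  25  29  77 122 131]
 [176  92  42  32  35  37  44  64 100  93  49  27  24  43 107 141]
 [197 130  66  44  55  76  74  80  91  84  61  32  26  28  72 146]
 [197 130  70  65  79  89  84  83  79  78  64  32  27  24  37 130]
 [193  99  48  60  79  77  76  77  77  74  52  29  26  26  44 118]
 [194  94  35  34  60  71  74  74  72  61  36  27  26  27  78 121]
 [194 105  39  26  38  53  60  60  53  39  27  25  25  44 107 125]
 [186 140  56  26  27  31  36  36  28  26  26  23  31  79 122 127]
 [172 162  88  36  25  26  27  25  25  26  27  32  73 112 126 127]
 [166 152 116  67  33  27  24  26  27  31  59  92 113 125 126 126]
 [151 134 129 109  82  60  46  56  63  91 108 125 128 127 126 127]
 [133 130 130 129 120 108 101 105 108 126 130 129 128 127 127 12
[... 1511 characters left out ...]
  73  44  26  25  45 106 142]
 [202 177  90  80  84  76  76  76  77  74  58  32  24  29  73 146]
 [197 134  60  66  74  76  77  78  78  73  61  32  24  25  35 129]
 [193  98  42  53  70  74  75  74  75  70  51  31  26  26  44 118]
 [194  95  40  40  57  66  69  69  68  58  36  27  26  28  78 122]
 [194 107  43  29  37  47  52  55  52  39  28  26  25  45 107 125]
 [185 140  57  27  27  30  36  37  29  27  28  26  31  79 122 127]
 [172 162  89  37  23  25  27  26  25  24  27  32  73 111 126 127]
 [168 168 138  72  32  26  24  26  26  30  59  91 113 125 127 127]
 [167 168 163 115  81  59  45  57  62  91 108 125 127 128 126 128]
 [165 153 150 132 120 108 102 105 108 126 130 129 128 126 127 127]]
```

```bash
python3 -c "
from h import *
t,s=load('top0'),load('scene0')
from scipy import ndimage as nd
def face(d,c,rad,lo,hi):
    g=cv2.cvtColor(d['frame'],cv2.COLOR_RGB2GRAY); x,y=int(round(c[0])),int(round(c[1]))
    f=cv2.resize(g[y-rad:y+rad+1,x-rad:x+rad+1],None,fx=8,fy=8,interpolation=cv2.INTER_CUBIC)
    m=((f>lo)&(f<hi)).astype(np.uint8); m=cv2.morphologyEx(m,cv2.MORPH_OPEN,np.ones((9,9)))
    k,_=cv2.findContours(m,cv2.RETR_EXTERNAL,cv2.CHAIN_APPROX_NONE); k=max(k,key=cv2.contourArea)
    e=cv2.fitEllipse(k); return (np.array(e[0])+.5)/8-.5+[x-rad,y-rad], np.array(e[1])/8
for nm,a,b in(('small',((118.7,199.5),7,33,80),((372.7,143),6,62,100)),('large',((148.3,170.8),11,33,80),((381,165),11,62,100)),('sq',((177.5,142.8),13,33,90),None)):
    u=face(t,*a); print(nm,'top',u)
    if b:
        v=face(s,*b); print('scene',v); p,e=tri([t,s],[u[0],v[0]]); print('P',p.round(4),np.round(e,4)); Q=S if nm=='small' else L; print('rel: mx',(p-Q)@x2,'my',(p-Q)@my,'n',(p-Q)@n)
"
```

```text
small top (array([119.51203871, 199.63225031]), array([8.88148975, 9.7804203 ]))
scene (array([372.46093464, 142.35335016]), array([6.16889906, 7.02402735]))
P [0.5235 0.3014 0.0992] [0.0003 0.0003]
rel: mx 0.000612902447415733 my -0.001631614543098753 n 0.0002571087864087805
large top (array([149.82767391, 170.30626488]), array([17.54002953, 18.48950768]))
scene (array([380.90372276, 165.02956009]), array([13.99547768, 15.24250889]))
P [0.5915 0.2415 0.0999] [0. 0.]
rel: mx 0.0005822617135283855 my -0.002939239509811949 n 0.0003036803706846901
sq top (array([179.14552116, 142.15365314]), array([17.50364876, 18.86671829]))
```

```bash
cat >> h.py <<'E'
S=np.array([.5235,.3014,.0992]); L=np.array([.5915,.2415,.0999])
E
python3 -c "
from h import *
for a in((28,36),(33,42),(35,48.6)):
    M=tilt2(*a); print(a,np.degrees(np.arccos(M[:,1]@-n))); move(S+.03*n,M)"
```

```text
(28, 36) 9.57367353529972
t 12.85 pos [0.5111 0.2887 0.1248] w 0.0 F [ 1.2 -0.  -0.4]
shift cm [0.08 0.12 0.02] turn deg [-0.41  0.26 -0.27]
(33, 42) 4.182841051678727
t 12.85 pos [0.5111 0.2887 0.1248] w 0.0 F [ 1.2 -0.  -0.4]
shift cm [0.08 0.12 0.02] turn deg [ 4.58 -4.91  2.79]
(35, 48.6) nan
t 12.85 pos [0.5111 0.2887 0.1248] w 0.0 F [ 1.2 -0.  -0.4]
shift cm [0.08 0.12 0.02] turn deg [  6.55 -10.48   6.34]<string>:4: RuntimeWarning: invalid value encountered in arccos
```

Emit:
arm_command(motion=[[0,[0.1,0.1,0],[2,-3,2]],[0,[0.1,0.1,0],[4,-6,4]],[0,[0.1,0.1,0],[6.5,-10.5,6.3]],[0,[0.1,0.1,0],[6.5,-10.5,6.3]],[0,[0.1,0.1,0],[6.5,-10.5,6.3]],[0,[0.1,0.1,0],[6.5,-10.5,6.3]]])

```text
time_s: 13.35
position: [0.5158, 0.2863, 0.1328]
ee_rot: [0.828, -0.438, 0.166, -0.308]
force: [1.4, -2.5, -0.8]
gripper_width: -0.0002
```

```bash
python3 -c "
from h import *
p,r,s=tcp(); print(s['qpos'].round(2),np.degrees(np.arccos(r.as_matrix()[:,1]@-n)))
M=tilt2(35,48.6); move(S+.03*n,M);move(S+.01*n,M)"
```

```text
[-0.2   0.32 -0.22  2.26 -1.41  0.19  0.24] 0.96841603697444
t 13.35 pos [0.5158 0.2863 0.1328] w -0.0002 F [ 1.4 -2.5 -0.8]
shift cm [-0.42  0.71 -0.57] turn deg [ 0.89  0.15 -0.52]
t 13.35 pos [0.5158 0.2863 0.1328] w -0.0002 F [ 1.4 -2.5 -0.8]
shift cm [-0.4   2.7  -0.54] turn deg [ 0.89  0.15 -0.52]
```

```bash
python3 -c "
from h import *
M=tilt2(32,42); print(np.degrees(np.arccos(M[:,1]@-n))); move(S+.012*n,M)"
```

```text
4.70474413324433
t 13.35 pos [0.5158 0.2863 0.1328] w -0.0002 F [ 1.4 -2.5 -0.8]
shift cm [-0.4   2.5  -0.55] turn deg [-2.09  5.7  -4.11]
```

Emit:
arm_command(motion=[[0,[-0.2,0.5,-0.3],[-1,2.8,-2]],[0,[-0.4,1.2,-0.5],[-2,5.7,-4]],[0,[-0.4,1.8,-0.5],[-2,5.7,-4]],[0,[-0.4,2.3,-0.5],[-2,5.7,-4]],[0,[-0.4,2.5,-0.5],[-2,5.7,-4]],[0,[-0.4,2.5,-0.5],[-2,5.7,-4]]])

```text
time_s: 13.85
position: [0.5221, 0.2974, 0.1175]
ee_rot: [0.797, -0.449, 0.201, -0.35]
force: [0.3, 0.8, 0.3]
gripper_width: 0.0002
```

```bash
python3 -c "
from h import *
p,r,s=tcp(); print(s['qpos'].round(2),np.degrees(np.arccos(r.as_matrix()[:,1]@-n)))
print('rel',(p-S)@x2,(p-S)@my,(p-S)@n)
M=tilt2(32,42); move(S+.012*n,M)
d=snap('scene'); save(d,'h1',(350,100,410,160))"
```

```text
[-0.61  0.34  0.15  2.24 -1.41  0.19  0.04] 4.9223649485639545
rel 0.007254309812322676 -0.0016139842710312187 0.01725784902873399
t 13.85 pos [0.5221 0.2974 0.1175] w 0.0002 F [0.3 0.8 0.3]
shift cm [-0.12  0.57 -0.7 ] turn deg [ 0.87  0.16 -0.5 ]
```

View pics/h1.png

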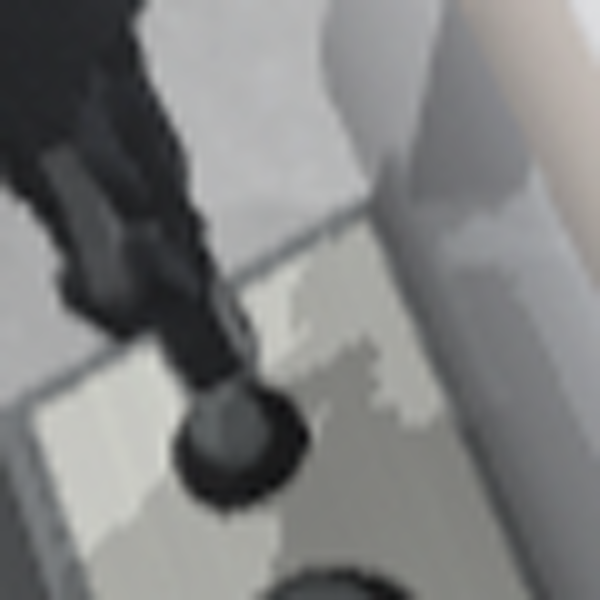

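```bash
cat >> h.py <<'E'
M8=tilt2(28,36); SC=S+.009*M8[:,0]-.005*M8[:,2]; SC=SC-((SC-S)@n)*n
E
python3 -c "
from h import *
print(SC,(SC-S)@x2,(SC-S)@my)
move(SC+.012*n,M8); move(SC+.03*n,M8)"
```

```text
[0.5258538  0.29224467 0.09548058] -0.0064845133795100336 -0.007820241249328334
t 13.9 pos [0.5221 0.2968 0.1176] w -0.0004 F [0.2 0.  0.4]
shift cm [ 0.67  0.68 -1.25] turn deg [-3.12  5.33 -3.44]
t 13.9 pos [0.5221 0.2968 0.1176] w -0.0004 F [0.2 0.  0.4]
shift cm [ 0.77 -1.11 -1.36] turn deg [-3.12  5.33 -3.44]
```

Emit:
arm_command(motion=[[0,[0.4,-0.5,-0.7],[-1.5,2.7,-1.7]],[0,[0.7,-0.5,-1.2],[-3,5.3,-3.4]],[0,[0.7,-0.2,-1.25],[-3,5.3,-3.4]],[0,[0.7,0.3,-1.25],[-3,5.3,-3.4]],[0,[0.7,0.6,-1.25],[-3,5.3,-3.4]],[0,[0.7,0.6,-1.25],[-3,5.3,-3.4]]])

```text
time_s: 14.4
position: [0.5208, 0.287, 0.1053]
ee_rot: [0.765, -0.459, 0.233, -0.388]
force: [0.2, -0.5, 0.3]
gripper_width: 0.0003
```

```bash
cat >> h.py <<'E'
def stat(Q=None,M=None):
    p,r,s=tcp(); Q=SC if Q is None else Q
    print('t',s['time_s'],'q',s['qpos'].round(2),'mis',np.degrees(np.arccos(r.as_matrix()[:,1]@-n)).round(1),'rel up/my/n mm',(np.array([(p-Q)@x2,(p-Q)@my,(p-Q)@n])*1000).round(1),'F up/my/n',np.round([s['force']@x2,s['force']@my,s['force']@n],1))
E
python3 -c "
from h import *
stat(); move(SC+.006*n,M8)
d=snap('scene'); save(d,'h2',(350,100,410,160))"
```

```text
t 14.4 q [-0.85  0.38  0.39  2.23 -1.26  0.2  -0.25] mis 9.4 rel up/my/n mm [-0.3  0.3 12.2] F up/my/n [-0.  -0.5  0.4]
t 14.4 pos [0.5208 0.287  0.1053] w 0.0003 F [ 0.2 -0.5  0.3]
shift cm [-0.05  0.61  0.1 ] turn deg [-0.1  0.2 -0.1]
```

View pics/h2.png

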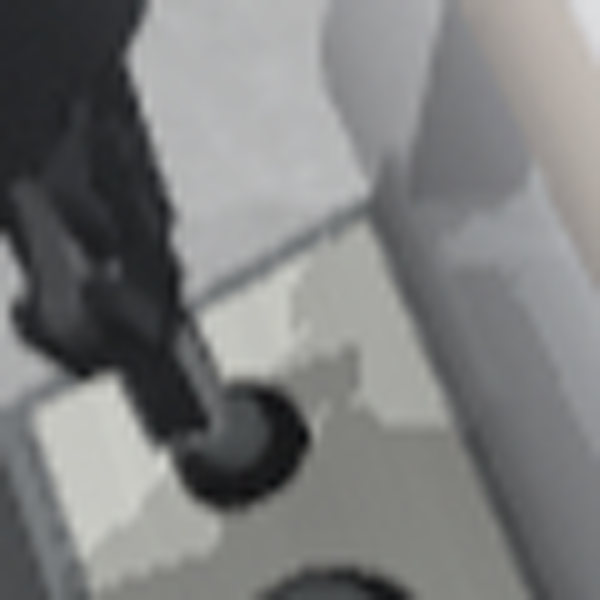

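Emit:
arm_command(motion=[[0,[-0.04,0.4,0.05],[0,0,0]],[0,[-0.08,0.7,0.08],[0,0,0]],[0,[-0.08,0.7,0.08],[0,0,0]]])

```text
time_s: 14.7
position: [0.5238, 0.2896, 0.0995]
ee_rot: [0.765, -0.459, 0.233, -0.388]
force: [-0.6, 0.6, 1.1]
gripper_width: 0.0001
```

```bash
python3 -c "
from h import *
stat(); move(SC,M8)"
```

```text
t 14.7 q [-0.85  0.39  0.38  2.23 -1.32  0.2  -0.2 ] mis 9.4 rel up/my/n mm [-0.4 -0.2  5.2] F up/my/n [0.6 0.8 0.8]
t 14.7 pos [0.5238 0.2896 0.0995] w 0.0001 F [-0.6  0.6  1.1]
shift cm [-0.09  0.51  0.09] turn deg [-0.11  0.18 -0.11]
```

Emit:
arm_command(motion=[[0,[-0.04,0.3,0.03],[0,0,0]],[0,[-0.04,0.3,0.03],[0,0,0]]])

```text
time_s: 14.87
position: [0.5252, 0.2907, 0.0971]
ee_rot: [0.765, -0.458, 0.233, -0.388]
force: [-0.8, 0.1, 2.9]
gripper_width: -0.0001
```

```bash
python3 -c "
from h import *
stat(); move(SC,M8)
d=snap('scene'); save(d,'h3',(350,100,410,160)); stat()"
```

```text
t 14.8667 q [-0.84  0.4   0.38  2.23 -1.35  0.2  -0.17] mis 9.4 rel up/my/n mm [-0.4 -0.5  2.2] F up/my/n [1.3 0.6 2.7]
t 14.87 pos [0.5252 0.2907 0.0971] w -0.0001 F [-0.8  0.1  2.9]
shift cm [-0.08  0.21  0.05] turn deg [-0.13  0.19 -0.11]
t 14.9167 q [-0.84  0.4   0.38  2.23 -1.35  0.2  -0.17] mis 9.4 rel up/my/n mm [-0.4 -0.5  2.4] F up/my/n [1.  0.2 3.1]
```

View pics/h3.png

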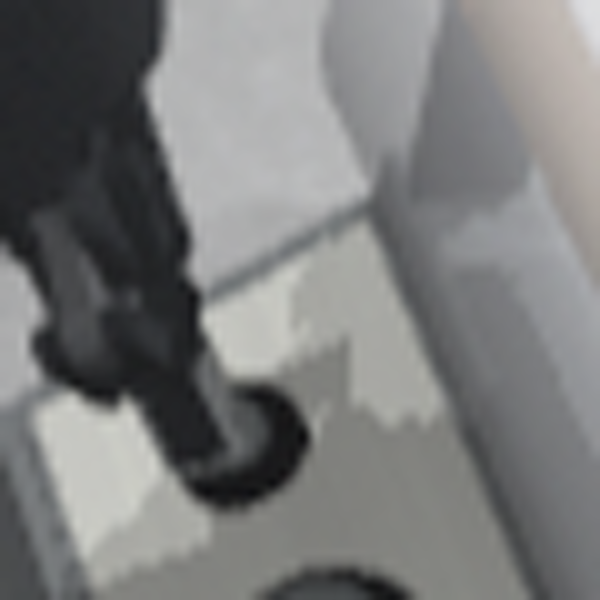

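Emit:
arm_command(motion=[[0,[-0.03,0.1,0.02],[0,0,0]],[0,[-0.04,0.2,0.03],[0,0,0]],[0,[-0.04,0.2,0.03],[0,0,0]]])

```text
time_s: 15.17
position: [0.5256, 0.2918, 0.0956]
ee_rot: [0.765, -0.458, 0.233, -0.388]
force: [-2.5, -1.3, 2.6]
gripper_width: 0.0002
```

```bash
python3 -c "
from h import *
stat(); move(SC,M8)
d=snap('scene'); save(d,'h4',(350,100,410,160)); stat()"
```

```text
t 15.1667 q [-0.84  0.41  0.38  2.22 -1.36  0.2  -0.16] mis 9.4 rel up/my/n mm [-0.4 -0.1  0.4] F up/my/n [-0.7  1.1  3.6]
t 15.17 pos [0.5256 0.2918 0.0956] w 0.0002 F [-2.5 -1.3  2.6]
shift cm [-0.02  0.03  0.04] turn deg [-0.12  0.19 -0.14]
t 15.2167 q [-0.84  0.41  0.38  2.22 -1.36  0.2  -0.16] mis 9.4 rel up/my/n mm [-0.4 -0.1  0.4] F up/my/n [0.1 1.2 4.2]
```

View pics/h4.png

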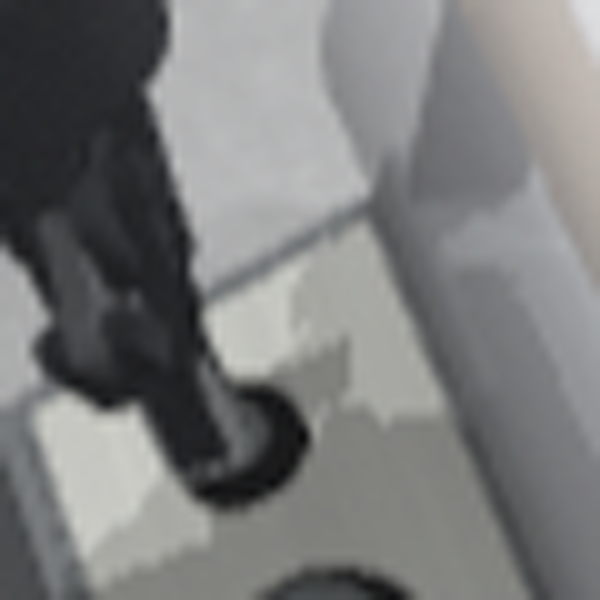

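Emit:
arm_command(motion=[[0,[-0.02,0.1,0.01],[0,0,0]],[0,[-0.03,0.2,0.02],[0,0,0]],[0,[-0.03,0.2,0.02],[0,0,0]]])

```text
time_s: 15.47
position: [0.5259, 0.2924, 0.0944]
ee_rot: [0.765, -0.458, 0.233, -0.388]
force: [-11.6, -6.9, 16.4]
gripper_width: 0.0
```

```bash
python3 -c "
from h import *
stat(); move(SC,M8)"
```

```text
t 15.4667 q [-0.84  0.41  0.37  2.22 -1.38  0.2  -0.14] mis 9.3 rel up/my/n mm [-0.5  0.  -1. ] F up/my/n [-1.1  4.1 20.8]
t 15.47 pos [0.5259 0.2924 0.0944] w 0.0 F [-11.6  -6.9  16.4]
shift cm [ 0.01 -0.1   0.04] turn deg [-0.15  0.16 -0.17]
```

```bash
cat >> h.py <<'E'
LC=L+.005*M8[:,0]-.003*M8[:,2]; LC=LC-((LC-L)@n)*n
E
python3 -c "
from h import *
move(SC+.04*n,M8);move(LC+.03*n,M8)"
```

```text
t 15.47 pos [0.5259 0.2924 0.0944] w 0.0 F [-11.6  -6.9  16.4]
shift cm [ 0.49 -4.05 -0.39] turn deg [-0.15  0.16 -0.17]
t 15.47 pos [0.5259 0.2924 0.0944] w 0.0 F [-11.6  -6.9  16.4]
shift cm [ 8.83 -2.28  1.66] turn deg [-0.15  0.16 -0.17]
```

Emit:
arm_command(motion=[[0,[0.1,-1,-0.1],[0,0,0]],[0,[0.3,-2.5,-0.3],[0,0,0]],[0,[0.5,-4,-0.4],[0,0,0]],[0,[2.5,-4,0],[0,0,0]],[0,[5,-3.5,0.6],[0,0,0]],[0,[7.5,-3,1.3],[0,0,0]],[0,[8.8,-2.5,1.6],[0,0,0]],[0,[8.8,-2.3,1.6],[0,0,0]],[0,[8.8,-2.3,1.6],[0,0,0]]])

```text
time_s: 16.22
position: [0.5809, 0.2226, 0.1215]
ee_rot: [0.765, -0.458, 0.233, -0.388]
force: [-0.4, -0.5, -0.9]
gripper_width: -0.0002
```

```bash
python3 -c "
from h import *
stat(LC); move(LC+.012*n,M8)
d=snap('scene'); save(d,'i1',(340,100,440,200));d=snap('top'); save(d,'i2',(80,120,200,240))"
```

```text
t 16.2167 q [-0.77  0.41  0.52  2.15 -1.2   0.37 -0.18] mis 9.4 rel up/my/n mm [-1.1 -0.3 29.9] F up/my/n [-1.  -0.  -0.4]
t 16.22 pos [0.5809 0.2226 0.1215] w -0.0002 F [-0.4 -0.5 -0.9]
shift cm [-0.27  1.75  0.29] turn deg [-0.1   0.09 -0.12]
```

View pics/i1.png

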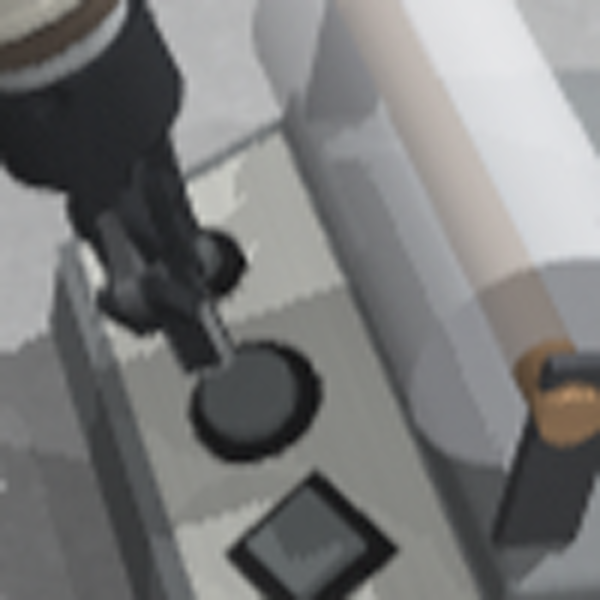

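View pics/i2.png

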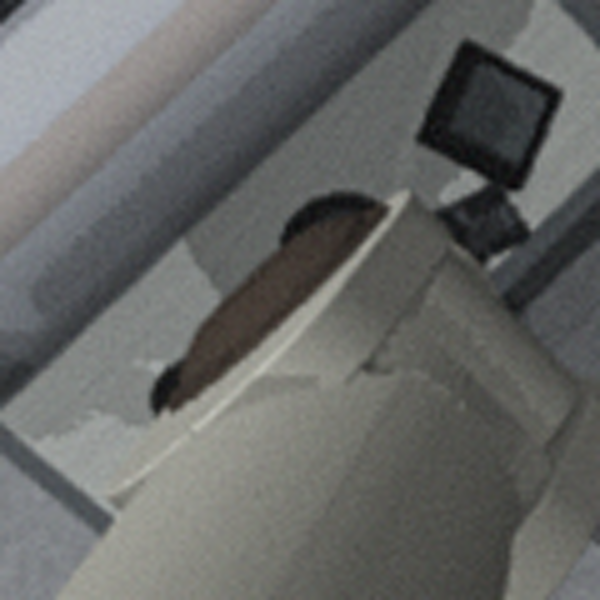

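Emit:
arm_command(motion=[[0,[-0.1,0.8,0.1],[0,0,0]],[0,[-0.2,1.5,0.2],[0,0,0]],[0,[-0.25,1.9,0.28],[0,0,0]],[0,[-0.28,2.1,0.3],[0,0,0]],[0,[-0.28,2.1,0.3],[0,0,0]]])

```text
time_s: 16.73
position: [0.5874, 0.2344, 0.1039]
ee_rot: [0.765, -0.459, 0.233, -0.386]
force: [0.2, 0.1, -0.3]
gripper_width: 0.0002
```

```bash
python3 -c "
from h import *
stat(LC); move(LC+.0*n,M8)"
```

```text
t 16.7333 q [-0.74  0.45  0.47  2.14 -1.28  0.35 -0.12] mis 9.3 rel up/my/n mm [-0.5  2.7  7.9] F up/my/n [-0.  -0.1 -0.4]
t 16.73 pos [0.5874 0.2344 0.1039] w 0.0002 F [ 0.2  0.1 -0.3]
shift cm [0.16 0.8  0.19] turn deg [-0.04  0.23 -0.29]
```

Emit:
arm_command(motion=[[0,[0,0.3,0.03],[0,0,0]],[0,[0,0.5,0.05],[0,0,0]],[0,[0,0.6,0.06],[0,0,0]],[0,[0,0.6,0.06],[0,0,0]]])

```text
time_s: 17.07
position: [0.5901, 0.2364, 0.0989]
ee_rot: [0.765, -0.459, 0.233, -0.386]
force: [-1.9, -0.7, 3.5]
gripper_width: 0.0001
```

```bash
python3 -c "
from h import *
stat(LC); move(LC+.0*n,M8)"
```

```text
t 17.0667 q [-0.73  0.47  0.46  2.13 -1.3   0.34 -0.1 ] mis 9.3 rel up/my/n mm [-0.7  2.   1.9] F up/my/n [0.5 1.  3.9]
t 17.07 pos [0.5901 0.2364 0.0989] w 0.0001 F [-1.9 -0.7  3.5]
shift cm [0.16 0.2  0.12] turn deg [-0.04  0.23 -0.3 ]
```

Emit:
arm_command(motion=[[0,[0,0.15,0.02],[0,0,0]],[0,[0,0.3,0.03],[0,0,0]],[0,[0,0.3,0.03],[0,0,0]]])

```text
time_s: 17.32
position: [0.5912, 0.2373, 0.097]
ee_rot: [0.766, -0.458, 0.234, -0.386]
force: [-9.1, -4.5, 13.9]
gripper_width: 0.0
```

```bash
python3 -c "
from h import *
stat(LC); move(LC+.0*n,M8)
d=snap('scene'); save(d,'i3',(340,100,440,200)); stat(LC)"
```

```text
t 17.3167 q [-0.72  0.47  0.45  2.13 -1.31  0.34 -0.09] mis 9.3 rel up/my/n mm [-0.6  1.7 -0.4] F up/my/n [ 0.2  3.9 16.8]
t 17.32 pos [0.5912 0.2373 0.097 ] w 0.0 F [-9.1 -4.5 13.9]
shift cm [ 0.16 -0.03  0.08] turn deg [-0.09  0.2  -0.35]
t 17.3667 q [-0.72  0.47  0.45  2.13 -1.31  0.34 -0.09] mis 9.3 rel up/my/n mm [-0.6  1.7 -0.4] F up/my/n [-0.1  4.4 14.9]
```

View pics/i3.png

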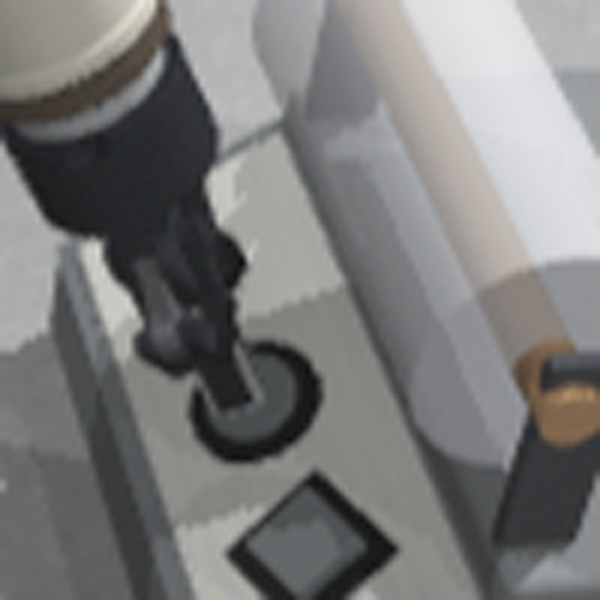

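The scene picture shows the large button's grey face centred in its black collar at about (255,400), so it is fully down. The force has risen from 4 N to 15 N, a hard stop. I'll retreat now.

Emit:
arm_command(motion=[[0,[0.1,-0.8,-0.1],[0,0,0]],[0,[0.3,-2.5,-0.3],[0,0,0]],[0,[0.6,-5,-0.6],[0,0,0]],[0,[1,-8,-1],[0,0,0]],[0,[1.3,-11,-1.3],[0,0,0]],[0,[1.5,-14,-3],[0,0,0]],[0,[1.5,-16,-6],[0,0,0]],[0,[1.5,-17,-9],[0,0,0]],[0,[1.5,-17,-9],[0,0,0]]])

```text
time_s: 18.12
position: [0.4666, 0.1279, 0.2028]
ee_rot: [0.765, -0.458, 0.237, -0.385]
force: [0.2, 0.3, -0.4]
gripper_width: -0.0001
```

```bash
python3 -c "
from sub import *
stat(LC)
d=snap('scene'); save(d,'j1'); d=snap('top'); save(d,'j2'); measure(d,(295,150,365,270)); subm(d)"
```

```text
t 18.1167 q [-1.01 -0.04  0.85  2.38 -0.52  0.4  -0.65] mis 9.2 rel up/my/n mm [-74.6  22.9 180.5] F up/my/n [ 0.1  0.  -0.5]
axis c [ 0.5293 -0.177   0.031 ] u [ 0.996   0.0897 -0.    ] yaw 5.15 len 0.1801
(191, np.float64(24.322313158393246), np.float64(-43.0422666729317), np.int64(330), np.int64(342))
(195, np.float64(41.484388278984355), np.float64(-48.458542321000465), np.int64(327), np.int64(343))
(199, np.float64(37.87917364534096), np.float64(-54.949813996012736), np.int64(328), np.int64(344))
(203, np.float64(39.70564992536414), np.float64(-50.98349133507449), np.int64(328), np.int64(344))
(207, np.float64(41.56290301765213), np.float64(-47.50298502913093), np.int64(328), np.int64(344))
(211, np.float64(37.97355141173841), np.float64(-44.35841126889259), np.int64(329), np.int64(344))
(215, np.float64(39.7917833602552), np.float64(-49.93999040021694), np.int64(329), np.int64(345))
(219, np.float64(36.28384610898338), np.float64(-46.5834140449325), np.int64(330), np.int64(345))
(223, np.float64(38.067008206318434), np.float64(-43.53078022742405), np.int64(330), np.int64(345))
(227, np.float64(39.877076441294605), np.float64(-48.94130902110751), np.int64(330), np.int64(346))
cols at row 213.0 [323.16 328.43 344.74 346.52] resid [np.float64(0.07), np.float64(0.06), np.float64(0.26), np.float64(0.25)]
axis dir [ 0.9963  0.0851 -0.0084]
implied axis height -0.0012 half px ok
left 41.95
right -47.02
```

View pics/j1.png

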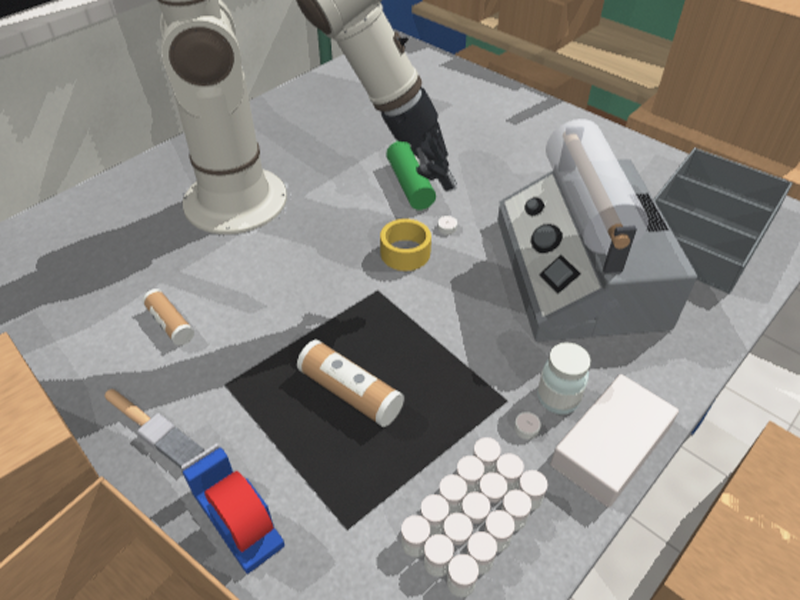

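View pics/j2.png

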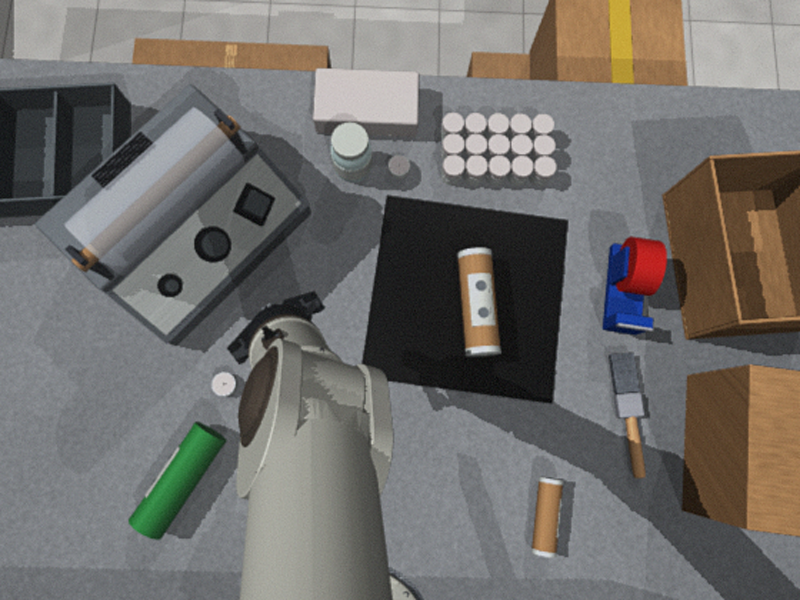

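The pictures show the label facing up at top (481,297). All three buttons stand out again, and nothing else has moved. The arm is clear of everything.

```bash
python3 -c "
from cell import ticket,observe
s=observe(); print(abs(s['joint_vel']).max(), s['time_s']); print(ticket.hand_in())"
```

```text
0.05321196013653335 18.2167
the job is handed in; nothing more can be done
None
```

I rolled the tube label-up on the mat without lifting it, pressed the small round button and then the large one, and handed the job in at 18.2 s.

- **Tube:** I rolled it about 45 mm toward -y between the loosely straddling fingers. It lay still in every picture from then until hand-in. Its label centre is about 2° past straight up by my best estimate, and my measurements spread from 0° to -4°. In the top view the label edges read +42° and -47°. That span is about 7° wider than the real label, so the far-side edge is the less certain one. I did not correct this further.
- **Small button:** It was pressed to its stop twice, and both presses came before the large button. The first press reached 46 N on the fingertips. That is above 40 N, though only the fingertips appeared to touch and the wrist limit is 120 N. I couldn't tell from the picture whether that press had gone fully down, so I backed off and pressed again. The second press showed a spring force of about 4 N, then a hard stop at 21 N.
- **Large button:** It was pressed once, with a spring force of about 4 N, then a hard stop at 15–17 N. The picture showed its face down in its collar.
- **Tool angle on the buttons:** The arm could not reach the buttons square to the panel because of joint limits. I pressed along the button axis with the tool tilted about 9° off it.
- **Last check:** The final pictures show all buttons up, the square button never touched, the other objects where they stood, and the arm clear of everything.

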